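# Stand the potted succulents on their saucers

### The job

Get the bench ready for watering: stand each of the four terracotta potted succulents on the empty drip saucer that matches it in shape and size, flat on the saucer's floor inside the rim, with the square pot and the long trough lined up with their saucers' sides. Keep the pots upright and set them down gently rather than dropping them, and leave the amber misting bottle and the corked jar of grit where they stand.

Things in the scene. Friction and masses are not known exactly. Their poses are not given: they have to be found in the camera images.
- round_pot_small_center (a point): Small round pot with a globe cactus: collar 46 mm across, base 34 mm across, 46 mm high to the rim, about 130 g. Terracotta. Its top 16 mm is an upright collar (grip here); below, it tapers to the base. The stiff plant stays inside the collar's outline, up to 18 mm above the rim. Point: on the axis, half-way up (23 mm above the underside); z up
- round_pot_large_center (a point): Large round pot with a pointed rosette: collar 68 mm across, base 54 mm across, 62 mm high to the rim, about 340 g. Terracotta. Its top 16 mm is an upright collar (grip here); below, it tapers to the base. The stiff plant stays inside the collar's outline, up to 20 mm above the rim. Point: on the axis, half-way up (31 mm above the underside); z up
- square_pot_center (a point): Square pot with one rosette: collar 56 x 56 mm, base 44 x 44 mm, 56 mm high to the rim, about 250 g. Terracotta. Its top 16 mm is an upright collar (grip here); below, it tapers to the base. The stiff plant stays inside the collar's outline, up to 20 mm above the rim. Point: on the axis, half-way up (28 mm above the underside); z up, x and y square to the sides. Any of its four ways round fits
- trough_pot_center (a point): Long rectangular trough with three small rosettes in a row: collar 104 x 50 mm, base 92 x 38 mm, 50 mm high to the rim, about 360 g. Terracotta. Its top 16 mm is an upright collar (grip here); below, it tapers to the base. The stiff plant stays inside the collar's outline, up to 18 mm above the rim. Point: on the axis, half-way up (25 mm above the underside); z up, x along its length, y across. Grip it across its 50 mm width
- round_saucer_small: Shallow open terracotta drip saucer, fixed to the bench, for the small round pot: round, floor 50 mm across inside the rim, 63 mm over all; floor 4 mm thick, rim 12 mm above the bench. Origin: centre of its underside, on the bench
- round_saucer_large: Shallow open terracotta drip saucer, fixed to the bench, for the large round pot: round, floor 70 mm across inside the rim, 83 mm over all; floor 4 mm thick, rim 12 mm above the bench. Origin: centre of its underside, on the bench
- square_saucer: Shallow open terracotta drip saucer, fixed to the bench, for the square pot: square, floor 60 x 60 mm inside the rim, 69 x 69 mm over all; floor 4 mm thick, rim 12 mm above the bench. Origin: centre of its underside, on the bench; x and y square to the sides
- trough_saucer: Shallow open terracotta drip saucer, fixed to the bench, for the trough: oblong, floor 108 x 54 mm inside the rim, 117 x 63 mm over all; floor 4 mm thick, rim 12 mm above the bench. Origin: centre of its underside, on the bench; x along its length, y across
- mist_bottle_center (a point): Bystander, loose: amber misting bottle with a black spray head, 54 mm across, 124 mm high. Point: on the axis, 62 mm above its underside
- grit_jar_center (a point): Bystander, loose: glass jar full of grit with a cork lid, 60 mm across, 72 mm high. Point: on the axis, 36 mm above its underside

How it is judged:
By the outcome, as a careful person would: the job done as asked, in the order asked, and still so for the second after the job is handed in, with the robot touching nothing.
It also fails if it takes over 120 s, if anything falls off the work surface, if the arm or the gripper's body presses on something with over 40 N, if the wrist force passes 120 N, or if a joint passes its speed limit or range.

### The arm

A 6-joint arm with a two-finger parallel gripper is mounted at the origin on the work surface. World frame = base frame: x ahead of the robot, y to its left, z up, the work surface at z = 0. Lengths are in m, angles in degrees, forces in N, time in s.
With the tool pointing down it reaches from about 0.35 to 0.925 m from the base axis. Payload 6.4 kg.
Tool frame: the origin (TCP) lies at the very end of the fingers, on their centre line; the grasp point (between the pads) lies 19 mm behind it; z points along the fingers, y is the direction in which the jaws open and shut (so a half turn about z gives the same grasp; the last joint's range is limited). The gripper opens to 85 mm and grips with 20 to 120 N. Pads are 22 mm wide; open, the fingers measure 114 mm over their backs; the gripper's body (76 mm by 85 mm) begins 54 mm behind the grasp point. The pads swing forward as they close: fully open they stand 13 mm farther back than shut.
Start: joints at [63.65, 14.043, 89.255, -0, 76.702, -9.975], TCP at [0.183, 0.624, 0.197] pointing down, gripper open.
Joint ranges: [-179.41, 179.41], [-58.25, 129.5], [7.25, 145.43], [-54.29, 234.29], [11.92, 165.04], [-157.13, 157.13]. Speed limits (degrees/s): [147.25, 147.25, 180, 180, 180, 180].

### API

Orientations are given as a 3x3 rotation matrix whose columns are the frame's x, y, z axes.
In Python, from cell import get_state, grab_frame, sign_off gives the robot as it stands.
- The arm moves only by the tool apply_moves, never from a script. Its argument "plan" is a list that holds one entry, the list of rows, each a list of 4 numbers: the shift along the tool's x, y, z in cm, then the turn about the tool's z in rad. In form: [[[dx, dy, dz, twist], ...]]. A call has 1 to 8 rows; each row shifts and turns the commanded pose from where the row before left it, along the tool's axes as they then stand; what a row does not reach is not made up. A row lasts 1/10 s, in which the tool goes at most 50 mm and 8.59 degrees, less where a joint would pass 70% of its speed; a pose out of reach is approached as far as the arm can. A call is refused whole if a number of a shift passes 5 or a number of a turn 0.15, either way. A call with a gripper value outside its range is refused whole. "hand" is the closure, from 0 (fully open) to 1 (shut), set as the call begins (left out, the last holds). The fingers move at their own pace and stop on an object; "force" is the grip in N (left out, the last holds). Time passes only in rows, so rows that do not move let the fingers close. It gives the time, the measured TCP pose, the force and the opening at its end, in the units of the state.
- get_state(): the state, without advancing time (a new reading comes with each control period).
- grab_frame(name): name is "scene" or "top"; returns a dict with "img" (384x512x3 uint8, red, green, blue), "fx", "fy", "cx", "cy" (pixels), "k1" (the pictures are not rectified: a ray, as slopes to the right and down, at radius r is drawn at 1 + k1 r^2 times it, then the intrinsics apply), "origin" and "orientation" of the camera in the world. Camera axes: x right, y up, looking along -z (the intrinsics and any distortion apply to the point x, -y, -z); pixel columns grow to the right and rows downward; lengths in m; the calibration is good to about 2 mm. A picture is of the moment at which its call begins. There is no depth.
- sign_off(): hands the job in, once; it reports no verdict.
The state is a dict: "clock": time; "joint_positions": joint angles; "joint_velocities": joint speeds; "tau": joint torques, N m; "position": TCP position; "ee_rot": TCP orientation; "wrist_force": force on the tool from outside, world axes, zero at the start; "wrist_torque": the same for the moment, N m; "finger_gap": opening from 0.0 (shut) to 1.0 (fully open).
Only numpy, scipy, OpenCV 4.12 (cv2) and the standard library are available. Lean on these libraries where they do the work, as an engineer would, in place of code of your own. Each camera call takes 0.05 s, during which the arm holds its last target.

## Working session

There is one attempt and no reset: what is moved stays moved. The work goes in short steps, Python scripts to look and compute and a tool call to move; the robot and the scene stay as the last step left them, time stands still between calls to the robot, and variables do not carry over. Pictures are saved under pics/ and viewed, and the job is handed in when it is done.

Besides the shell and the picture viewer there is one more tool, called after ">>>" as name(argument=value, ...), one argument or row to a line, values as JSON. apply_moves: Moves the arm, as the interface text tells. Its arguments: {"type":"object","properties":{"plan":{"type":"array"},"hand":{"type":"number"},"force":{"type":"number"}},"required":["plan"]}

```bash
mkdir -p pics; ls; python3 - <<'E'
from cell import *
import cv2
s=get_state();print(s)
for n in("scene","top"):
    f=grab_frame(n);cv2.imwrite(f"pics/{n}0.png",f["img"][:,:,::-1]);print({k:v for k,v in f.items() if k!="img"})
E
```

```text
pics
{'clock': 0.0, 'joint_positions': array([ 6.36481329e+01,  1.40843056e+01,  8.93254586e+01,  1.74479349e-04,
        7.67023403e+01, -9.97424777e+00]), 'joint_velocities': array([-0.02224438,  0.0497455 , -0.0255208 , -0.11602289, -0.01866215,
       -0.02335877]), 'tau': array([ 8.82473942e-04, -4.29503131e+01, -3.26134372e+01, -5.07937227e-05,
        5.40680165e-03,  3.22374490e-06]), 'position': array([0.18297793, 0.62305812, 0.19607317]), 'ee_rot': array([[-9.59423841e-01,  2.81966547e-01, -8.71152374e-04],
       [ 2.81967686e-01,  9.59422303e-01, -1.75195657e-03],
       [ 3.41809871e-04, -1.92650573e-03, -9.99998086e-01]]), 'wrist_force': array([-0.90879351,  0.94021639, -0.6057196 ]), 'wrist_torque': array([ 0.049678  , -0.00536567,  0.04498223]), 'finger_gap': 0.9983899598675547}
{'fx': 430.29073087886735, 'fy': 430.29073087886735, 'cx': 257.72637933273177, 'cy': 195.98942201603867, 'k1': 0.00895390705007968, 'origin': array([ 1.17129321, -0.38405482,  0.81890975]), 'orientation': array([[ 0.49456094, -0.62144281,  0.60763337],
       [ 0.86900104,  0.34092333, -0.35862023],
       [ 0.01570557,  0.70539359,  0.70864181]])}
{'fx': 474.2951976305945, 'fy': 474.2951976305945, 'cx': 247.47196612011217, 'cy': 195.79481536094352, 'k1': -0.16422717455450467, 'origin': array([0.32338752, 0.00985282, 1.42836971]), 'orientation': array([[ 0.01090981,  0.988989  , -0.14758639],
       [-0.9999337 ,  0.01024654, -0.00525366],
       [-0.00368356,  0.14763392,  0.98903522]])}
```

View pics/scene0.png

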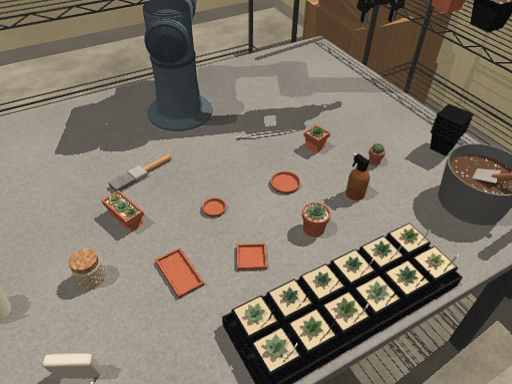

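View pics/top0.png

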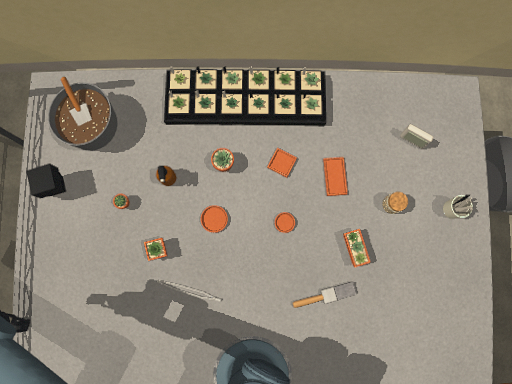

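```bash
python3 - <<'E'
import cv2,numpy as np
t=cv2.imread("pics/top0.png");s=cv2.imread("pics/scene0.png")
c=t[135:275,100:380];cv2.imwrite("pics/t_c.png",cv2.resize(c,None,fx=2.8,fy=2.8,interpolation=cv2.INTER_CUBIC))
c=s[115:305,60:400];cv2.imwrite("pics/s_c.png",cv2.resize(c,None,fx=2.3,fy=2.3,interpolation=cv2.INTER_CUBIC))
E
```

```text
(no output)
```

View pics/t_c.png

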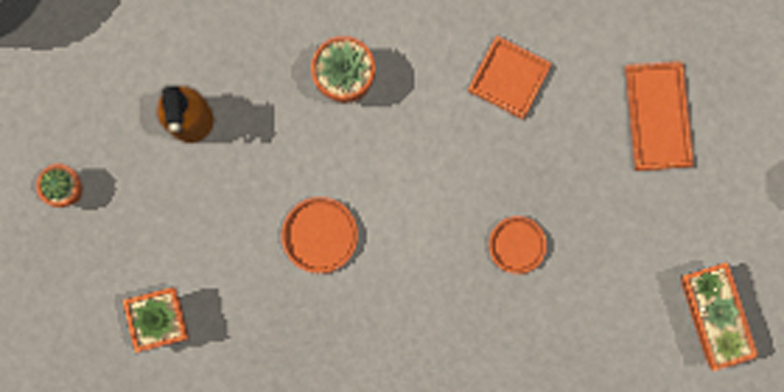

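View pics/s_c.png

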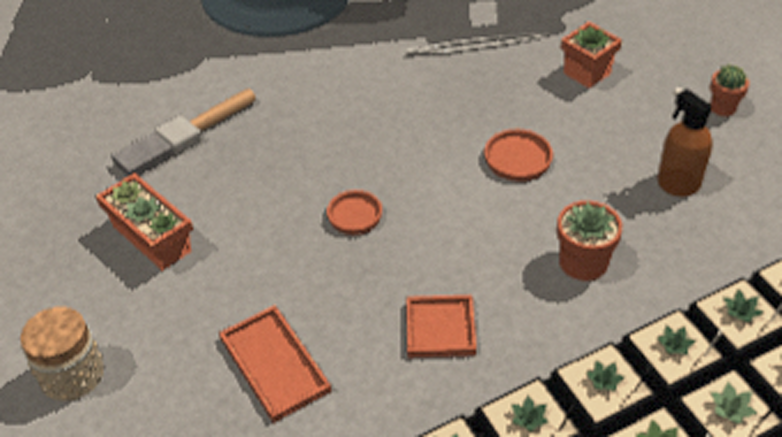

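```bash
cat > h.py <<'E'
import cv2,numpy as np
def rays(f,p):
    K=np.array([[f["fx"],0,f["cx"]],[0,f["fy"],f["cy"]],[0,0,1]])
    u=cv2.undistortPoints(np.array(p,float).reshape(-1,1,2),K,np.array([f["k1"],0,0,0,0]))[:,0]
    return np.c_[u[:,0],-u[:,1],-np.ones(len(u))]@np.array(f["orientation"]).T
def cast(f,p,z):
    d=rays(f,p);o=np.array(f["origin"]);return o[:2]+d[:,:2]*((z-o[2])/d[:,2])[:,None]
def proj(f,P):
    q=(np.atleast_2d(P)-f["origin"])@np.array(f["orientation"]);x=q[:,0]/-q[:,2];y=-q[:,1]/-q[:,2]
    s=1+f["k1"]*(x*x+y*y);return np.c_[f["cx"]+f["fx"]*x*s,f["cy"]+f["fy"]*y*s]
def blobs(f,amin=60):
    hsv=cv2.cvtColor(f["img"],cv2.COLOR_RGB2HSV)
    m=(hsv[...,1]>110).astype(np.uint8)
    m=cv2.morphologyEx(m,cv2.MORPH_CLOSE,np.ones((3,3),np.uint8))
    cs,_=cv2.findContours(m,cv2.RETR_EXTERNAL,cv2.CHAIN_APPROX_NONE)
    return [(cv2.contourArea(c),c[:,0].mean(0),c[:,0]) for c in cs if cv2.contourArea(c)>amin]
def nearest(f,uv):
    b=blobs(f);i=np.argmin([np.hypot(*(x[1]-uv)) for x in b]);return b[i][2]
def fill(f,c):
    """hull on grid boundary: expand contour half a pixel"""
    m=np.zeros(f["img"].shape[:2],np.uint8);cv2.drawContours(m,[c],-1,255,-1)
    ys,xs=np.nonzero(m);p=np.r_[[np.c_[xs+a,ys+b] for a in(-.5,.5) for b in(-.5,.5)]].reshape(-1,2)
    return cv2.convexHull(p.astype(np.float32))[:,0]
def round_(f,c,z,R):
    p=cast(f,fill(f,c),z);o=np.array(f["origin"])[:2]
    r=p.mean(0)-o;r/=np.hypot(*r);t=np.array([-r[1],r[0]])
    a=(p@t);b=p@r
    return t*(a.max()+a.min())/2+r*(b.max()-R), a.max()-a.min(), b.max()-b.min()
def rect_(f,c,z,L,W):
    p=cast(f,fill(f,c),z);o=np.array(f["origin"])[:2]
    (ctr,sz,ang)=cv2.minAreaRect((p*1000).astype(np.float32));ang=np.radians(ang)
    if sz[0]<sz[1]: ang+=np.pi/2
    u=np.array([np.cos(ang),np.sin(ang)]);v=np.array([-u[1],u[0]]);ctr=np.zeros(2);ex=[]
    for d,l in((u,L),(v,W)):
        if (p.mean(0)-o)@d<0:d=-d
        q=p@d;ctr+=d*(q.max()-l/2);ex.append(q.max()-q.min())
    return ctr,np.degrees(ang),ex
E
python3 - <<'E'
from h import *
from cell import *
np.set_printoptions(precision=4,suppress=True)
F={n:grab_frame(n) for n in("top","scene")}
for n,f in F.items():
    print(n,[(int(a),np.round(m).astype(int).tolist()) for a,m,c in blobs(f)])
E
```

```text
top [(150, [308, 301]), (344, [155, 249]), (600, [356, 248]), (306, [284, 222]), (552, [214, 219]), (174, [121, 201]), (277, [398, 201]), (164, [165, 176]), (735, [335, 176]), (468, [282, 162]), (393, [222, 159]), (2228, [79, 110]), (64, [258, 78])]
scene [(72, [286, 372]), (62, [313, 308]), (534, [350, 331]), (163, [436, 282]), (510, [83, 261]), (1236, [179, 273]), (715, [251, 256]), (711, [315, 218]), (332, [214, 207]), (909, [124, 210]), (482, [285, 182]), (517, [358, 182]), (1567, [483, 173]), (128, [157, 162]), (139, [376, 155]), (321, [316, 136]), (379, [443, 138]), (159, [498, 13]), (5131, [416, 42]), (2642, [341, 24])]
```

```bash
cat > meas.py <<'E'
from h import *
from cell import *
np.set_printoptions(precision=4,suppress=True)
F={n:grab_frame(n) for n in("top","scene")}
T=[("smallpot",(121,201),(376,155),.046,.046,0),("largepot",(222,159),(315,218),.062,.068,0),
("sqpot",(155,249),(316,138),.056,.056,.056),("trough",(356,248),(124,210),.050,.104,.050),
("smallsau",(284,222),(214,207),.012,.063,0),("largesau",(214,219),(285,182),.012,.083,0),
("sqsau",(282,162),(251,256),.012,.069,.069),("trsau",(335,176),(179,273),.012,.117,.063)]
for n,a,b,z,L,W in T:
    for k,uv in(("top",a),("scene",b)):
        f=F[k];c=nearest(f,uv)
        print(n,k,*(round_(f,c,z,L/2) if W==0 else rect_(f,c,z,L,W)))
E
python3 meas.py
```

```text
smallpot top [0.5113 0.398 ] 0.047966097605828706 0.05405461411341561
smallpot scene [0.5163 0.3921] 0.046572779150756194 0.08501828028554213
largepot top [0.6388 0.0941] 0.07089286875800074 0.07425935005995477
largepot scene [0.6364 0.0947] 0.06787228941877543 0.11221596560651004
sqpot top [0.3713 0.2872] 104.9725399017334 [np.float64(0.0613853328200987), np.float64(0.059383504217520255)]
sqpot scene [0.3563 0.2868] 131.67076110839844 [np.float64(0.132331357341271), np.float64(0.07644448626079198)]
trough top [ 0.3787 -0.3067] 17.85430335998535 [np.float64(0.10757866722405293), np.float64(0.05763774162761415)]
trough scene [ 0.3756 -0.3018] 16.418027877807617 [np.float64(0.1437174939611456), np.float64(0.06498565207450574)]
smallsau top [ 0.4567 -0.095 ] 0.06592173235119525 0.06515131158287962
smallsau scene [ 0.4558 -0.0933] 0.06274798935350788 0.06975432287857464
largesau top [0.4652 0.1188] 0.0851514898726832 0.08538160643383369
largesau scene [0.4633 0.1196] 0.0808528544685207 0.09256225650977101
sqsau top [ 0.6429 -0.0848] 153.3668212890625 [np.float64(0.07417000725837108), np.float64(0.07268035182862345)]
sqsau scene [ 0.639 -0.083] 152.3528289794922 [np.float64(0.0779753807203637), np.float64(0.06958348955890031)]
trsau top [ 0.6008 -0.2516] 4.798916339874268 [np.float64(0.12074570329733747), np.float64(0.06793983363799355)]
trsau scene [ 0.5971 -0.2477] 4.666995525360107 [np.float64(0.1262882674163437), np.float64(0.0670560612073986)]
```

```bash
cat > go.py <<'E'
import sys,numpy as np
from cell import *
s=get_state();R=np.array(s["ee_rot"]);p=np.array(s["position"])
yaw=np.degrees(np.arctan2(R[1,1],R[0,1]))
print("t",round(s["clock"],2),"p",p.round(4),"jawyaw",yaw.round(2),"gap",round(s["finger_gap"],3),"F",s["wrist_force"].round(1),"q",s["joint_positions"].round(0))
if len(sys.argv)>1:
    x,y,z,ty=map(float,sys.argv[1:5])
    d=yaw-ty
    print("twist rad total",round(np.radians(d),4))
    a=np.radians(ty);Y=np.array([np.cos(a),np.sin(a),0]);Z=np.array([0,0,-1.]);X=np.cross(Y,Z)
    e=np.array([x,y,z])-p
    print("after twist, cm:",(100*e@np.c_[X,Y,Z]).round(2))
E
python3 go.py .511 .3965 .2 90
python3 - <<'E'
from h import *
from cell import *
f=grab_frame("scene")
print(cast(f,[(356,198)],0), cast(f,[(85,286)],0))
E
```

```text
t 0.3 p [0.1832 0.6235 0.1968] jawyaw 73.62 gap 0.998 F [-0.5 -0.   0.7] q [ 64.  14.  89.   0.  77. -10.]
twist rad total -0.2858
after twist, cm: [-32.78 -22.7   -0.32]
[[0.60269717 0.2580379 ]] [[ 0.52921692 -0.44176436]]
```

>>> apply_moves(
  plan=[
    [[0,0,0,-0.143],[0,0,0,-0.143],[-4,-2.8,0,0],[-4,-2.8,0,0],[-4,-2.8,0,0],[-4,-2.8,0,0],[-4,-2.8,0,0],[-4,-2.8,0,0]],
  ],
  hand=0,
  force=40,
)

```text
clock: 1.15
position: [0.4247, 0.4544, 0.1974]
ee_rot: [[-1.0, -0.0, 0.0], [-0.0, 1.0, 0.0], [-0.0, 0.0, -1.0]]
wrist_force: [0.1, 1.2, 0.4]
finger_gap: 1.005
```

```bash
python3 go.py .511 .3965 .2 90
```

```text
t 1.15 p [0.4247 0.4544 0.1974] jawyaw 90.02 gap 1.005 F [0.1 1.2 0.4] q [ 37.  10.  94.   0.  76. -54.]
twist rad total 0.0003
after twist, cm: [-8.63 -5.79 -0.26]
```

>>> apply_moves(
  plan=[
    [[-4,-2.8,0,0],[-4,-2.8,0,0],[-0.6,-0.2,0,0],[0,0,4,0],[0,0,4,0],[0,0,0,0]],
  ],
)

```text
clock: 1.75
position: [0.5047, 0.3956, 0.1104]
ee_rot: [[-1.0, -0.0, -0.011], [-0.0, 1.0, -0.006], [0.011, -0.006, -1.0]]
wrist_force: [-1.1, -0.3, -0.6]
finger_gap: 1.002
```

```bash
python3 go.py .511 .3965 .018 90; python3 - <<'E'
from cell import *
import cv2
for n in("scene","top"):
    f=grab_frame(n)["img"][:,:,::-1]
    c=f[50:200,270:470] if n=="scene" else f[130:280,60:260]
    cv2.imwrite(f"pics/{n}1.png",cv2.resize(c,None,fx=2.5,fy=2.5,interpolation=cv2.INTER_CUBIC))
E
```

```text
t 1.75 p [0.5047 0.3956 0.1104] jawyaw 90.02 gap 1.002 F [-1.1 -0.3 -0.6] q [ 28.  18.  94.   0.  69. -62.]
twist rad total 0.0003
after twist, cm: [-0.63  0.09  9.24]
```

View pics/scene1.png

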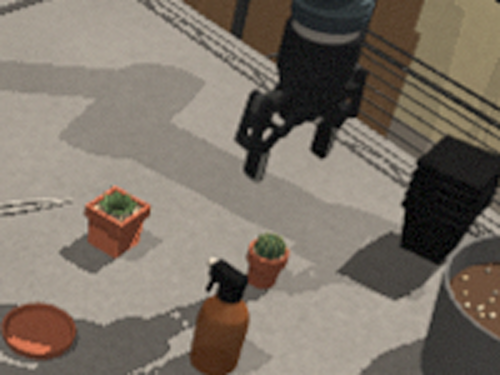

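View pics/top1.png

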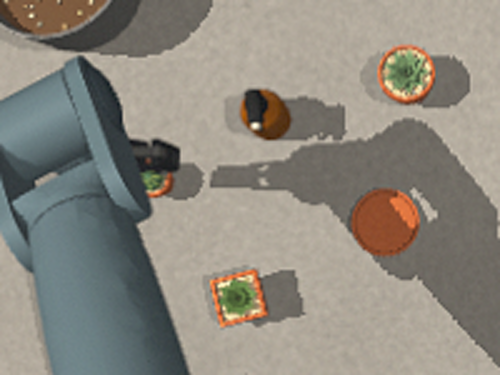

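```bash
python3 go.py .511 .3965 .018 90; python3 - <<'E'
from h import *
from cell import *
f=grab_frame("scene")
print(cast(f,[(373.2,121),(397.2,111)],.123)); print(proj(f,[.511,.397,.046]),proj(f,[.511,.397,0]))
E
```

```text
t 1.85 p [0.5087 0.398  0.1172] jawyaw 90.04 gap 0.999 F [0.3 0.3 0.6] q [ 28.  18.  93.   0.  69. -62.]
twist rad total 0.0007
after twist, cm: [-0.23 -0.15  9.92]
[[0.47343661 0.39485085]
 [0.46834218 0.48789586]]
[[376.87090267 149.94637743]] [[373.53606561 162.21431853]]
```

```bash
python3 go.py; python3 - <<'E'
from h import *
from cell import *
f=grab_frame("scene")
print(proj(f,[[.509,.398-.045,.13],[.509,.398+.045,.13],[.509,.398,.117]]))
import cv2
c=f["img"][50:200,270:470,::-1]
cv2.imwrite(f"pics/s2.png",cv2.resize(c,None,fx=2.5,fy=2.5,interpolation=cv2.INTER_CUBIC))
E
```

```text
t 1.9 p [0.5099 0.3987 0.1192] jawyaw 90.05 gap 1.003 F [0.4 0.1 0.6] q [ 28.  18.  93.   0.  69. -62.]
[[370.38449793 130.02712371]
 [395.7421957  120.66275386]
 [382.17571381 129.18278116]]
```

View pics/s2.png

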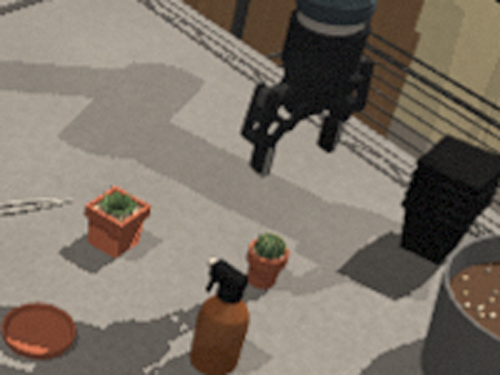

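>>> apply_moves(
  plan=[
    [[0,0,0,0],[0,0,0,0],[0,0,0,0]],
  ],
)

```text
clock: 2.25
position: [0.5098, 0.3981, 0.1184]
ee_rot: [[-1.0, -0.0, 0.002], [-0.0, 1.0, 0.001], [-0.002, 0.001, -1.0]]
wrist_force: [0.4, -0.1, 0.5]
finger_gap: 1.002
```

```bash
python3 go.py .511 .3965 .018 90; python3 - <<'E'
from h import *
from cell import *
import cv2
s=get_state();p=s["position"];print(s["ee_rot"].round(3))
P=[p+[0,a,b] for b in(0,.013,.03) for a in(-.0425,.0425)]
for n in("scene","top"):
    f=grab_frame(n);print(proj(f,P).round(1).tolist(), proj(f,[.511,.397,.046]))
    im=f["img"][:,:,::-1].copy()
    x,y=(320,60) if n=="scene" else (60,130)
    c=cv2.resize(im[y:y+120,x:x+120],None,fx=5,fy=5,interpolation=cv2.INTER_CUBIC)
    for q in proj(f,P): cv2.circle(c,tuple(int(v) for v in (q-[x,y]+.5)*5),3,(0,0,255),-1)
    cv2.imwrite(f"pics/{n}3.png",c)
E
```

```text
t 2.25 p [0.5098 0.3981 0.1184] jawyaw 90.02 gap 1.002 F [ 0.4 -0.1  0.5] q [ 28.  18.  93.   0.  69. -62.]
twist rad total 0.0003
after twist, cm: [-0.12 -0.16 10.04]
[[-1.    -0.     0.002]
 [-0.     1.     0.001]
 [-0.002  0.001 -1.   ]]
[[370.4, 133.4], [394.3, 124.5], [371.4, 129.5], [395.4, 120.6], [372.7, 124.3], [396.9, 115.4]] [[376.87090267 149.94637743]]
[[127.5, 197.8], [98.3, 197.4], [126.3, 197.1], [96.9, 196.8], [124.7, 196.2], [95.0, 195.9]] [[120.028136   200.68185883]]
```

View pics/scene3.png

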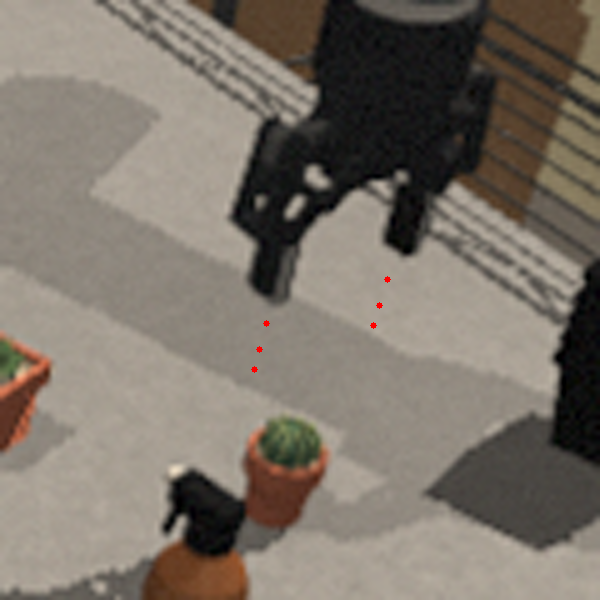

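View pics/top3.png

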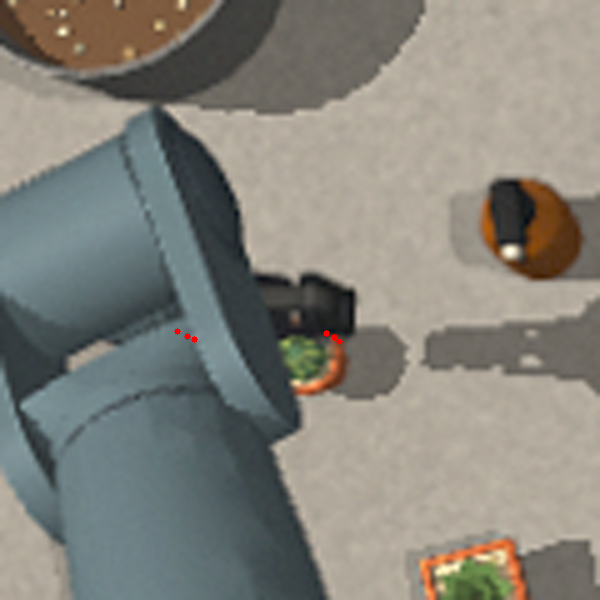

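```bash
python3 - <<'E'
from h import *
from cell import *
S=grab_frame("scene");T=grab_frame("top")
for z in(.11,.13,.15,.17,.19):
    print(z,cast(S,[(373.5,119),(400.3,109.8)],z).round(3).tolist(),cast(T,[(130.5,187),(130.5,196.5)],z).round(3).tolist())
E
```

```text
0.11 [[0.453, 0.417], [0.455, 0.517]] [[0.542, 0.351], [0.515, 0.349]]
0.13 [[0.474, 0.394], [0.475, 0.491]] [[0.539, 0.345], [0.512, 0.344]]
0.15 [[0.494, 0.371], [0.495, 0.466]] [[0.535, 0.34], [0.509, 0.339]]
0.17 [[0.514, 0.349], [0.516, 0.44]] [[0.532, 0.335], [0.506, 0.334]]
0.19 [[0.534, 0.326], [0.536, 0.415]] [[0.529, 0.33], [0.503, 0.329]]
```

>>> apply_moves(
  plan=[
    [[-0.1,0,3,0],[0,0,3,0],[0,0,0,0],[0,0,0,0]],
  ],
)

```text
clock: 2.85
position: [0.5101, 0.3976, 0.0571]
ee_rot: [[-1.0, -0.0, -0.001], [-0.0, 1.0, -0.001], [0.001, -0.001, -1.0]]
wrist_force: [0.9, 0.7, 0.7]
finger_gap: 1.001
```

```bash
cat > look.py <<'E'
import sys
from h import *
from cell import *
s=get_state();p=s["position"];R=s["ee_rot"]
P=[p+R@np.array([0,a,-b]) for b in(0,.013,.03) for a in(-.0425,.0425)]
f=grab_frame("scene");im=f["img"][:,:,::-1]
u,v=proj(f,[p])[0];x=int(min(max(u-60,0),392));y=int(min(max(v-75,0),264))
c=cv2.resize(im[y:y+120,x:x+120],None,fx=5,fy=5,interpolation=cv2.INTER_CUBIC)
for q in proj(f,P): cv2.circle(c,tuple(int(a) for a in (q-[x,y]+.5)*5),2,(255,0,255),-1)
print(x,y,proj(f,P).round(1).tolist());cv2.imwrite(sys.argv[1],c)
E
python3 go.py .511 .3965 .018 90;python3 look.py pics/s4.png
```

```text
t 2.85 p [0.5101 0.3976 0.0571] jawyaw 90.01 gap 1.001 F [0.9 0.7 0.7] q [ 28.  22.  95.  -0.  63. -62.]
twist rad total 0.0002
after twist, cm: [-0.09 -0.11  3.91]
317 71 [[366.0, 151.2], [389.0, 142.2], [366.9, 147.6], [390.1, 138.6], [368.1, 142.7], [391.5, 133.8]]
```

View pics/s4.png

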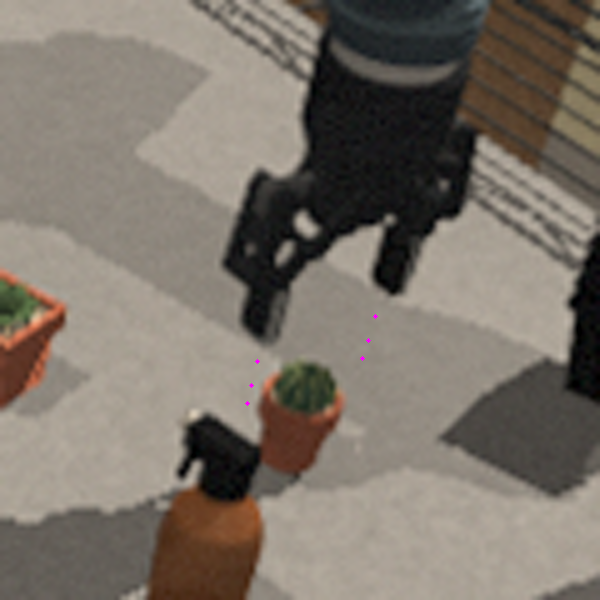

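>>> apply_moves(
  plan=[
    [[0,0,1.9,0],[0,0,1.9,0],[0,0,0,0],[0,0,0,0]],
  ],
)

```text
clock: 3.3
position: [0.5112, 0.3983, 0.0209]
ee_rot: [[-1.0, -0.0, 0.002], [-0.0, 1.0, 0.001], [-0.002, 0.001, -1.0]]
wrist_force: [0.5, 0.5, -0.1]
finger_gap: 0.999
```

```bash
python3 go.py .511 .3965 .018 90;python3 look.py pics/s5.png
```

```text
t 3.3 p [0.5112 0.3983 0.0209] jawyaw 90.01 gap 0.999 F [ 0.5  0.5 -0.1] q [ 28.  25.  95.   0.  60. -62.]
twist rad total 0.0002
after twist, cm: [ 0.02 -0.18  0.29]
315 81 [[363.9, 161.2], [386.6, 152.1], [364.8, 157.7], [387.6, 148.7], [366.0, 153.1], [389.0, 144.0]]
```

View pics/s5.png

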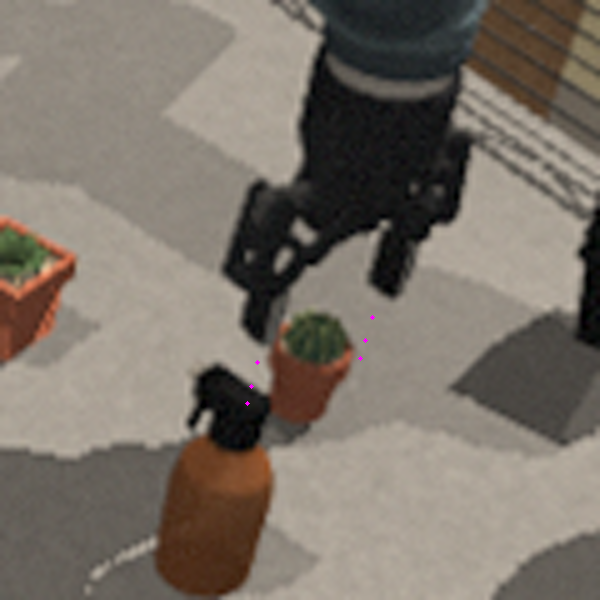

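```bash
python3 - <<'E'
from h import *
from cell import *
f=grab_frame("top");im=f["img"][:,:,::-1];print(proj(f,[[.511,.397,.046],[.511,.3545,.07],[.511,.3545,.03]]))
cv2.imwrite("pics/t5.png",cv2.resize(im[160:240,80:180],None,fx=8,fy=7.5,interpolation=cv2.INTER_CUBIC))
S=grab_frame("scene")
for z in(.03,.05,.06,.07,.08,.09):print(z,cast(S,[(367,149),(392.6,139.6)],z).mean(0))
E
```

```text
[[120.028136   200.68185883]
 [132.01592222 199.71546856]
 [135.23698659 201.57199463]]
0.03 [0.48107463 0.43902206]
0.05 [0.49857267 0.41815587]
0.06 [0.50732169 0.40772278]
0.07 [0.51607071 0.39728968]
0.08 [0.52481972 0.38685659]
0.09 [0.53356874 0.3764235 ]
```

View pics/t5.png

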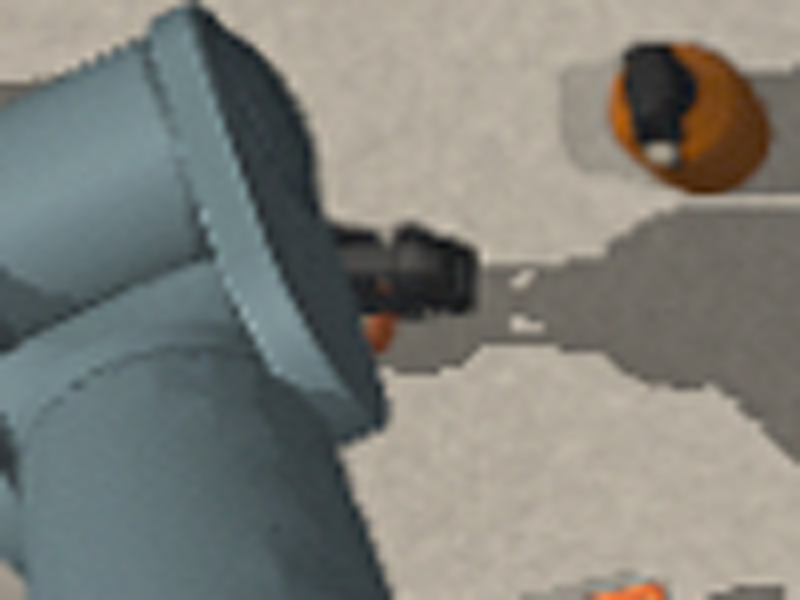

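>>> apply_moves(
  plan=[
    [[0,-0.1,1.2,0],[0,0,1.2,0],[0,0,0,0],[0,0,0,0]],
  ],
)

```text
clock: 3.85
position: [0.5096, 0.3963, -0.0059]
ee_rot: [[-1.0, -0.0, -0.002], [-0.0, 1.0, -0.001], [0.002, -0.001, -1.0]]
wrist_force: [0.1, -0.1, 0.2]
finger_gap: 1.002
```

```bash
python3 go.py .511 .3965 .018 90;python3 look.py pics/s6.png
```

```text
t 3.85 p [ 0.5096  0.3963 -0.0059] jawyaw 90.01 gap 1.002 F [ 0.1 -0.1  0.2] q [ 28.  27.  95.  -0.  57. -62.]
twist rad total 0.0002
after twist, cm: [-0.14  0.02 -2.39]
312 88 [[361.3, 168.1], [383.7, 159.1], [362.2, 164.7], [384.7, 155.7], [363.3, 160.2], [386.0, 151.2]]
```

View pics/s6.png

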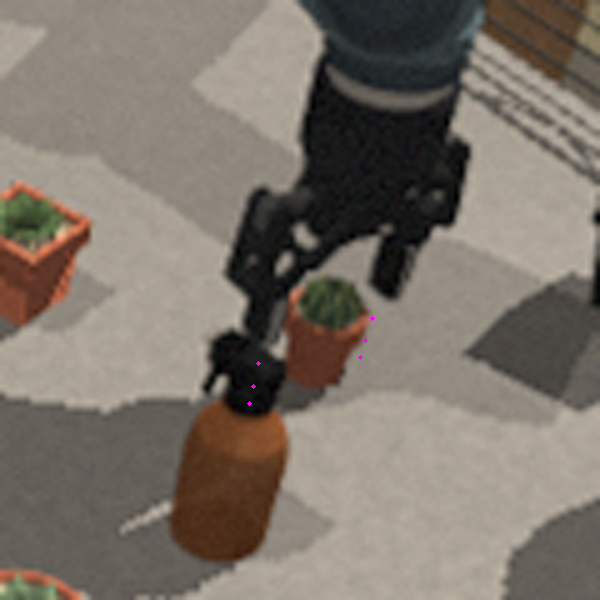

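>>> apply_moves(
  plan=[
    [[-0.1,0,0.8,0],[0,0,0.7,0],[0,0,0,0],[0,0,0,0]],
  ],
)

```text
clock: 4.3
position: [0.511, 0.3966, -0.0203]
ee_rot: [[-1.0, -0.0, -0.001], [-0.0, 1.0, -0.0], [0.001, -0.0, -1.0]]
wrist_force: [-0.6, -0.1, 0.2]
finger_gap: 1.003
```

>>> apply_moves(
  plan=[
    [[0,0,0,0],[0,0,0,0],[0,0,0,0],[0,0,0,0],[0,0,0,0],[0,0,0,0]],
  ],
  hand=1,
  force=40,
)

```text
clock: 4.9
position: [0.5118, 0.3971, -0.0191]
ee_rot: [[-1.0, -0.0, 0.001], [-0.0, 1.0, 0.001], [-0.001, 0.001, -1.0]]
wrist_force: [0.2, 0.4, 3.9]
finger_gap: 0.521
```

```bash
python3 go.py;python3 look.py pics/s7.png
```

```text
t 4.9 p [ 0.5118  0.3971 -0.0191] jawyaw 90.01 gap 0.521 F [0.2 0.4 3.9] q [ 28.  29.  95.   0.  56. -62.]
312 92 [[361.1, 171.9], [383.4, 162.8], [362.0, 168.6], [384.4, 159.5], [363.1, 164.1], [385.6, 155.0]]
```

View pics/s7.png

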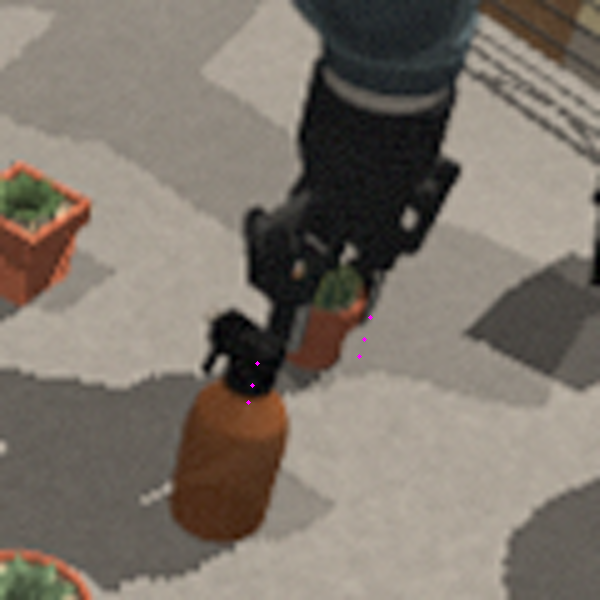

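>>> apply_moves(
  plan=[
    [[0,0,-0.5,0],[0,0,-1.5,0],[0,0,-3,0],[0,0,-4,0],[0,0,-5,0],[0,0,-4,0],[0,0,-1,0],[0,0,0,0]],
  ],
)

```text
clock: 5.75
position: [0.5123, 0.3972, 0.1729]
ee_rot: [[-1.0, -0.0, 0.004], [-0.0, 1.0, 0.002], [-0.004, 0.002, -1.0]]
wrist_force: [0.4, 0.6, -2.4]
finger_gap: 0.522
```

```bash
python3 go.py .457 -.0945 .17 90;python3 look.py pics/s8.png
```

```text
t 5.75 p [0.5123 0.3972 0.1729] jawyaw 90.01 gap 0.522 F [ 0.4  0.6 -2.4] q [ 28.  15.  91.  -0.  74. -62.]
twist rad total 0.0002
after twist, cm: [  5.53 -49.17   0.29]
327 37 [[375.0, 117.1], [399.6, 108.3], [376.1, 112.9], [400.8, 104.1], [377.4, 107.3], [402.4, 98.6]]
```

View pics/s8.png

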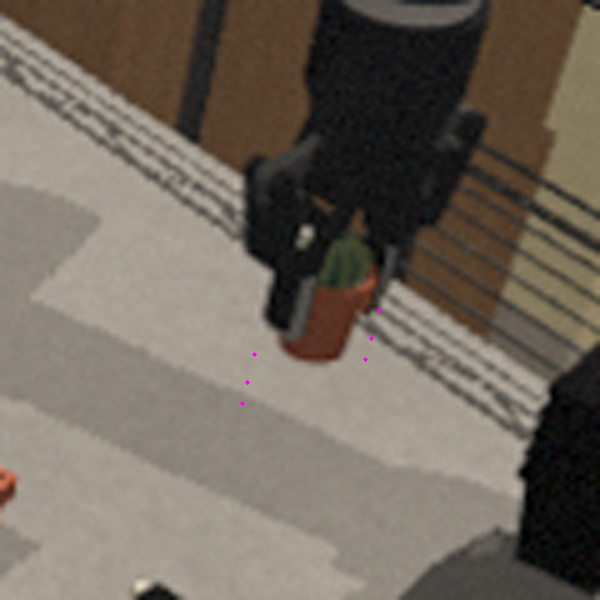

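>>> apply_moves(
  plan=[
    [[0.2,-2,0,0],[0.4,-4,0,0],[0.5,-4.4,0,0],[0.5,-4.4,0,0],[0.5,-4.4,0,0],[0.5,-4.4,0,0],[0.5,-4.4,0,0],[0.5,-4.4,0,0]],
  ],
)

```text
clock: 6.6
position: [0.4727, 0.0713, 0.167]
ee_rot: [[-1.0, -0.0, -0.006], [-0.0, 1.0, 0.0], [0.006, 0.0, -1.0]]
wrist_force: [0.3, 0.1, -1.9]
finger_gap: 0.528
```

>>> apply_moves(
  plan=[
    [[0.5,-4.4,0,0],[0.5,-4.4,0,0],[0.5,-4,0,0],[0.2,-2,0,0],[0.2,-1.5,0,0],[0,0,0,0],[0,0,0,0]],
  ],
)

```text
clock: 7.3
position: [0.4551, -0.0896, 0.1681]
ee_rot: [[-1.0, 0.0, -0.004], [0.0, 1.0, 0.002], [0.004, 0.002, -1.0]]
wrist_force: [0.3, -0.6, -1.2]
finger_gap: 0.525
```

```bash
python3 go.py .4575 -.0942 -0.015 90;python3 look.py pics/s9.png
```

```text
t 7.3 p [ 0.4551 -0.0896  0.1681] jawyaw 89.98 gap 0.525 F [ 0.3 -0.6 -1.2] q [ -25.  -10.  117.    0.   73. -115.]
twist rad total -0.0004
after twist, cm: [-0.24 -0.46 18.31]
151 83 [[194.3, 164.7], [227.4, 153.3], [193.8, 160.3], [227.3, 149.0], [193.1, 154.6], [227.0, 143.3]]
```

View pics/s9.png

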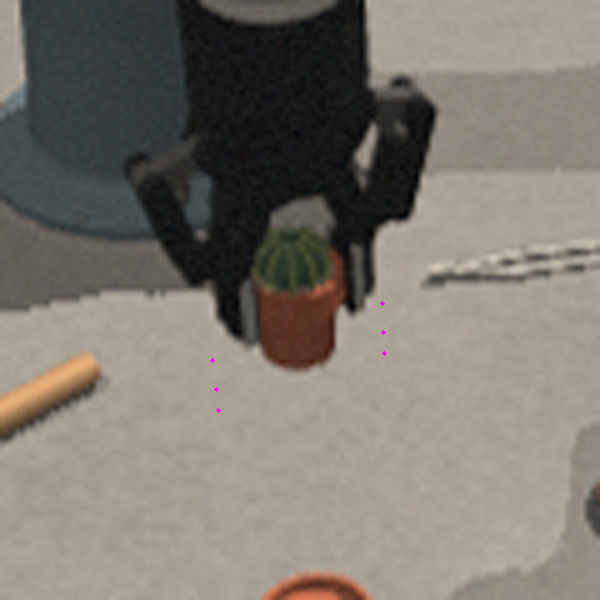

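>>> apply_moves(
  plan=[
    [[-0.2,-0.4,2,0],[0,0,4,0],[0,0,4,0],[0,0,3,0],[0,0,2,0],[0,0,1,0],[0,0,0,0],[0,0,0,0]],
  ],
)

```text
clock: 8.15
position: [0.4591, -0.0942, 0.011]
ee_rot: [[-1.0, -0.001, 0.001], [-0.001, 1.0, -0.0], [-0.001, -0.0, -1.0]]
wrist_force: [-0.5, -0.8, -0.9]
finger_gap: 0.531
```

```bash
python3 go.py .4575 -.0942 -0.015 90;python3 look.py pics/s10.png; python3 - <<'E'
from h import *
from cell import *
f=grab_frame("top");im=f["img"][:,:,::-1]
cv2.imwrite("pics/t10.png",cv2.resize(im[180:260,230:330],None,fx=8,fy=7.5,interpolation=cv2.INTER_CUBIC))
E
```

```text
t 8.15 p [ 0.4591 -0.0942  0.011 ] jawyaw 90.05 gap 0.531 F [-0.5 -0.8 -0.9] q [ -25.    5.  121.    0.   53. -116.]
twist rad total 0.0008
after twist, cm: [0.16 0.   2.6 ]
153 132 [[198.7, 212.9], [228.6, 201.4], [198.3, 209.4], [228.4, 197.9], [197.8, 204.8], [228.2, 193.2]]
```

View pics/s10.png

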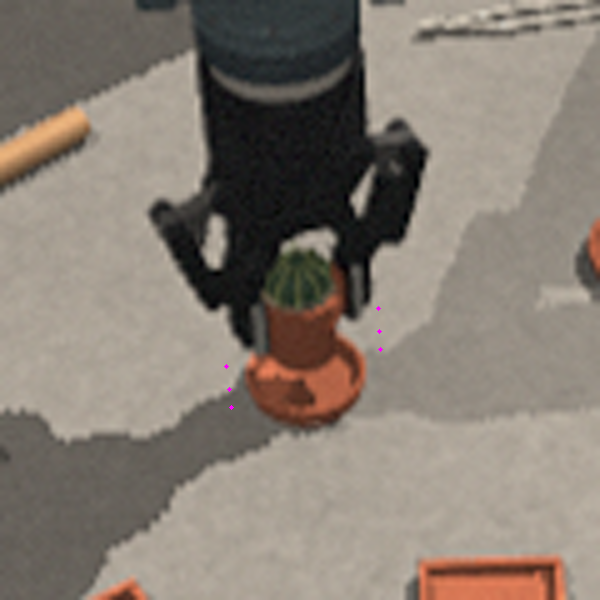

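View pics/t10.png

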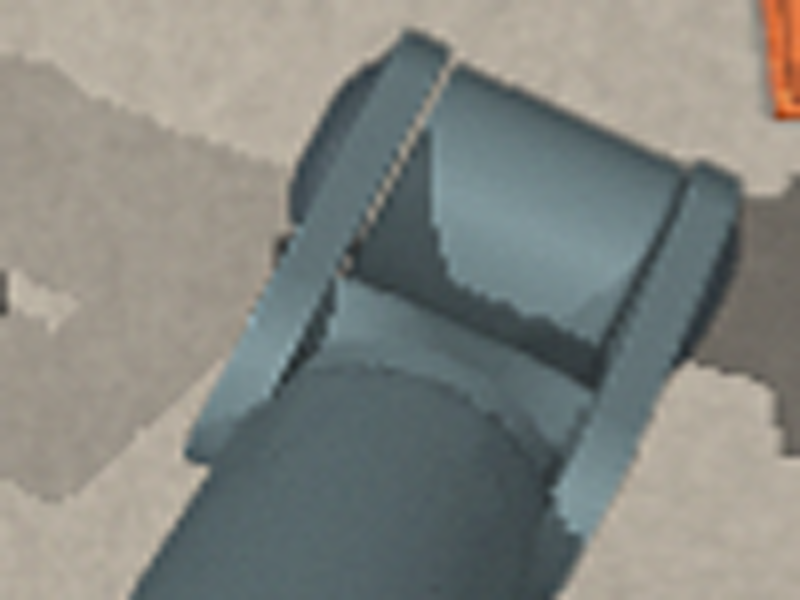

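>>> apply_moves(
  plan=[
    [[0.1,0,0.8,0],[0,0,0.6,0],[0,0,0.4,0],[0,0,0.3,0],[0,0,0.2,0],[0,0,0.1,0],[0,0,0,0],[0,0,0,0]],
  ],
)

```text
clock: 9.05
position: [0.4576, -0.0944, -0.0137]
ee_rot: [[-1.0, -0.0, 0.0], [-0.0, 1.0, -0.0], [-0.0, -0.0, -1.0]]
wrist_force: [0.6, 0.2, -1.1]
finger_gap: 0.525
```

```bash
python3 go.py .4575 -.0942 -0.015 90
```

```text
t 9.05 p [ 0.4576 -0.0944 -0.0137] jawyaw 90.01 gap 0.525 F [ 0.6  0.2 -1.1] q [ -26.    8.  122.    0.   50. -116.]
twist rad total 0.0002
after twist, cm: [0.01 0.02 0.13]
```

>>> apply_moves(
  plan=[
    [[0,0,0.1,0],[0,0,0.1,0],[0,0,0,0],[0,0,0,0]],
  ],
)

```text
clock: 9.45
position: [0.4577, -0.0944, -0.0152]
ee_rot: [[-1.0, -0.0, 0.0], [-0.0, 1.0, -0.0], [-0.0, -0.0, -1.0]]
wrist_force: [-3.0, 1.3, 5.4]
finger_gap: 0.525
```

```bash
python3 go.py ;python3 look.py pics/s11.png
```

```text
t 9.45 p [ 0.4577 -0.0944 -0.0152] jawyaw 90.01 gap 0.525 F [-3.   1.3  5.4] q [ -26.    8.  122.   -0.   50. -116.]
154 138 [[199.3, 219.4], [228.6, 207.9], [198.8, 216.1], [228.4, 204.5], [198.3, 211.5], [228.2, 200.0]]
```

View pics/s11.png

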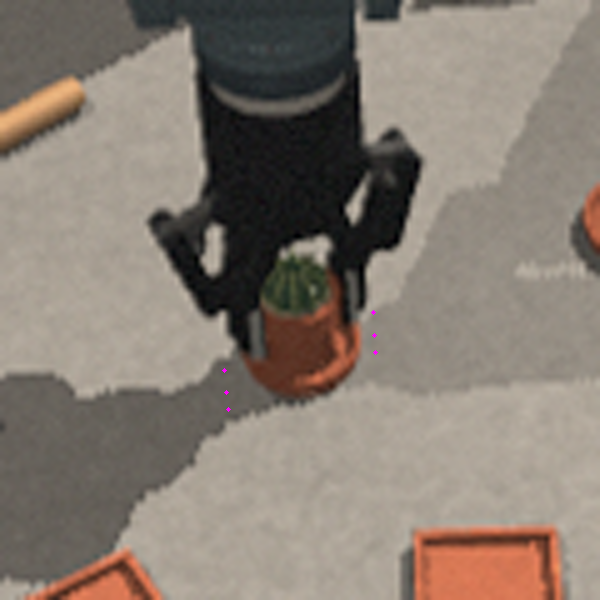

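>>> apply_moves(
  plan=[
    [[0,0,0,0],[0,0,0,0],[0,0,0,0],[0,0,0,0],[0,0,-2,0],[0,0,-4,0],[0,0,-4.5,0],[0,0,-4.5,0]],
  ],
  hand=0,
)

```text
clock: 10.3
position: [0.4569, -0.094, 0.1355]
ee_rot: [[-1.0, -0.0, -0.001], [-0.0, 1.0, 0.0], [0.001, 0.0, -1.0]]
wrist_force: [0.7, -0.5, 0.8]
finger_gap: 0.995
```

```bash
python3 go.py .638 .0938 .15 90 ;python3 look.py pics/s12.png
```

```text
t 10.3 p [ 0.4569 -0.094   0.1355] jawyaw 90.01 gap 0.995 F [ 0.7 -0.5  0.8] q [ -26.   -7.  118.    0.   69. -116.]
twist rad total 0.0001
after twist, cm: [-18.11  18.78  -1.45]
150 95 [[194.1, 176.2], [226.6, 164.8], [193.6, 172.1], [226.4, 160.7], [192.9, 166.6], [226.1, 155.2]]
```

View pics/s12.png

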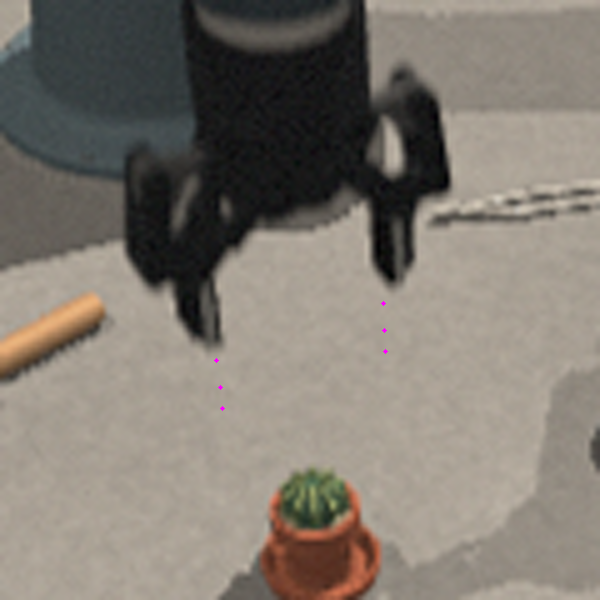

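>>> apply_moves(
  plan=[
    [[-1.5,1.5,0,0],[-2.6,2.7,0,0],[-3,3.1,0,0],[-3,3.1,0,0],[-3,3.1,0,0],[-2.6,2.7,0,0],[-1.8,2,0,0],[-0.6,0.6,0,0]],
  ],
)

```text
clock: 11.15
position: [0.6393, 0.0956, 0.1335]
ee_rot: [[-1.0, -0.002, -0.0], [-0.002, 1.0, 0.0], [0.0, 0.0, -1.0]]
wrist_force: [-0.0, -1.3, 0.2]
finger_gap: 1.003
```

>>> apply_moves(
  plan=[
    [[0,0,3,0],[0,0,4,0],[0,0,2,0],[0,0,0,0],[0,0,0,0],[0,0,0,0]],
  ],
)

```text
clock: 11.75
position: [0.6398, 0.0933, 0.0464]
ee_rot: [[-1.0, 0.0, 0.003], [0.0, 1.0, -0.0], [-0.003, -0.0, -1.0]]
wrist_force: [0.4, -1.2, 0.5]
finger_gap: 1.0
```

```bash
python3 go.py .638 .0938 -.008 90 ;python3 look.py pics/s13.png
```

```text
t 11.75 p [0.6398 0.0933 0.0464] jawyaw 89.99 gap 1.0 F [ 0.4 -1.2  0.5] q [ -2.  23.  95.  -0.  62. -92.]
twist rad total -0.0002
after twist, cm: [0.18 0.05 5.44]
255 142 [[300.9, 223.8], [329.7, 211.2], [301.3, 220.2], [330.4, 207.6], [302.0, 215.3], [331.4, 202.7]]
```

View pics/s13.png

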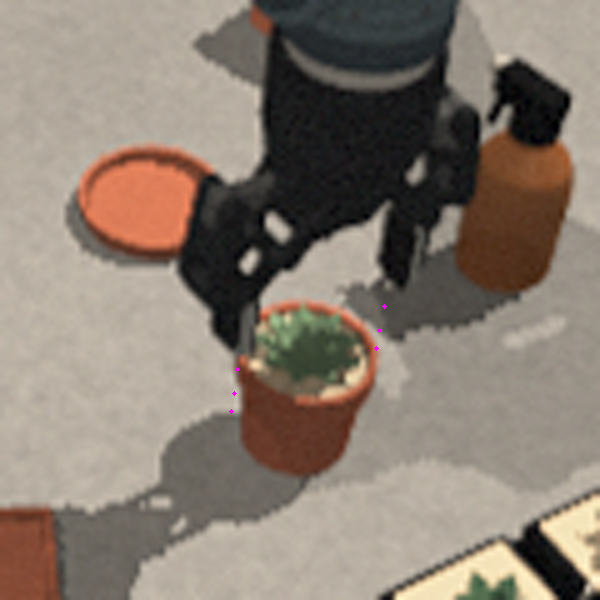

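>>> apply_moves(
  plan=[
    [[0.1,0,1.5,0],[0,0,1.5,0],[0,0,1.4,0],[0,0,1,0],[0,0,0,0],[0,0,0,0],[0,0,0,0]],
  ],
)

```text
clock: 12.5
position: [0.638, 0.0938, -0.0092]
ee_rot: [[-1.0, -0.0, 0.001], [-0.0, 1.0, -0.0], [-0.001, -0.0, -1.0]]
wrist_force: [-1.3, 0.6, -0.5]
finger_gap: 0.997
```

```bash
python3 go.py .638 .0938 -.008 90 ;python3 look.py pics/s14.png
```

```text
t 12.5 p [ 0.638   0.0938 -0.0092] jawyaw 90.01 gap 0.997 F [-1.3  0.6 -0.5] q [ -2.  28.  96.   0.  57. -92.]
twist rad total 0.0003
after twist, cm: [ 0.    0.   -0.12]
252 156 [[298.7, 238.1], [326.5, 225.5], [299.1, 234.7], [327.2, 222.2], [299.7, 230.2], [328.1, 217.6]]
```

View pics/s14.png

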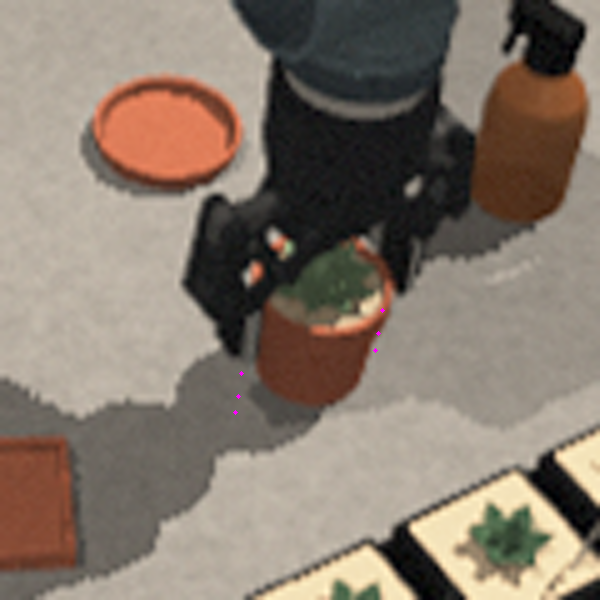

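>>> apply_moves(
  plan=[
    [[0,0,0,0],[0,0,0,0],[0,0,0,0],[0,0,0,0],[0,0,0,0],[0,0,0,0]],
  ],
  hand=1,
  force=50,
)

```text
clock: 13.15
position: [0.6384, 0.0939, -0.0086]
ee_rot: [[-1.0, -0.0, 0.002], [-0.0, 1.0, 0.0], [-0.002, 0.0, -1.0]]
wrist_force: [-0.7, 0.2, 5.8]
finger_gap: 0.781
```

```bash
python3 go.py .465 .1190 -.005 90
```

```text
t 13.15 p [ 0.6384  0.0939 -0.0086] jawyaw 90.02 gap 0.781 F [-0.7  0.2  5.8] q [ -2.  28.  96.   0.  57. -92.]
twist rad total 0.0003
after twist, cm: [17.34  2.51 -0.36]
```

>>> apply_moves(
  plan=[
    [[0,0,-0.5,0],[0,0,-1.5,0],[0,0,-2.5,0],[0,0,-2.5,0],[0,0,-1,0],[1,0.1,0,0],[2.5,0.4,0,0],[3,0.4,0,0]],
  ],
)

```text
clock: 13.95
position: [0.5701, 0.1027, 0.0685]
ee_rot: [[-1.0, 0.0, -0.003], [0.0, 1.0, 0.0], [0.003, 0.0, -1.0]]
wrist_force: [-0.8, 0.1, -3.7]
finger_gap: 0.78
```

>>> apply_moves(
  plan=[
    [[3,0.4,0,0],[3,0.4,0,0],[2.5,0.4,0,0],[1.5,0.3,0,0],[0.8,0.1,0,0],[0,0,0,0],[0,0,0,0],[0,0,0,0]],
  ],
)

```text
clock: 14.75
position: [0.4651, 0.1185, 0.0703]
ee_rot: [[-1.0, 0.0, 0.001], [0.0, 1.0, -0.0], [-0.001, -0.0, -1.0]]
wrist_force: [0.3, -0.9, -3.0]
finger_gap: 0.782
```

```bash
python3 go.py .465 .1190 -.0046 90;python3 look.py pics/s15.png
```

```text
t 14.75 p [0.4651 0.1185 0.0703] jawyaw 89.99 gap 0.782 F [ 0.3 -0.9 -3. ] q [  1.   0. 119.  -0.  61. -89.]
twist rad total -0.0002
after twist, cm: [0.01 0.05 7.49]
226 89 [[272.6, 170.1], [299.7, 160.0], [272.8, 166.4], [300.1, 156.3], [273.0, 161.4], [300.7, 151.3]]
```

View pics/s15.png

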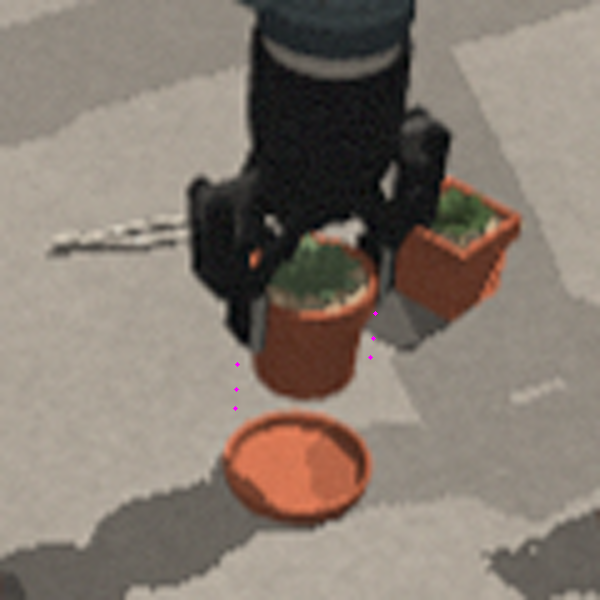

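>>> apply_moves(
  plan=[
    [[0,0.1,1.5,0],[0,0,2,0],[0,0,1.5,0],[0,0,1,0],[0,0,0.5,0],[0,0,0,0],[0,0,0,0]],
  ],
)

```text
clock: 15.5
position: [0.4651, 0.1197, 0.0058]
ee_rot: [[-1.0, -0.0, 0.001], [-0.0, 1.0, 0.0], [-0.001, 0.0, -1.0]]
wrist_force: [0.3, -0.1, -2.8]
finger_gap: 0.781
```

```bash
python3 go.py .465 .1190 -.0046 90;python3 look.py pics/s16.png
```

```text
t 15.5 p [0.4651 0.1197 0.0058] jawyaw 90.01 gap 0.781 F [ 0.3 -0.1 -2.8] q [  1.   7. 120.   0.  53. -89.]
twist rad total 0.0002
after twist, cm: [ 0.01 -0.07  1.04]
225 107 [[272.0, 187.7], [298.1, 177.5], [272.2, 184.2], [298.5, 174.1], [272.4, 179.6], [299.0, 169.5]]
```

View pics/s16.png

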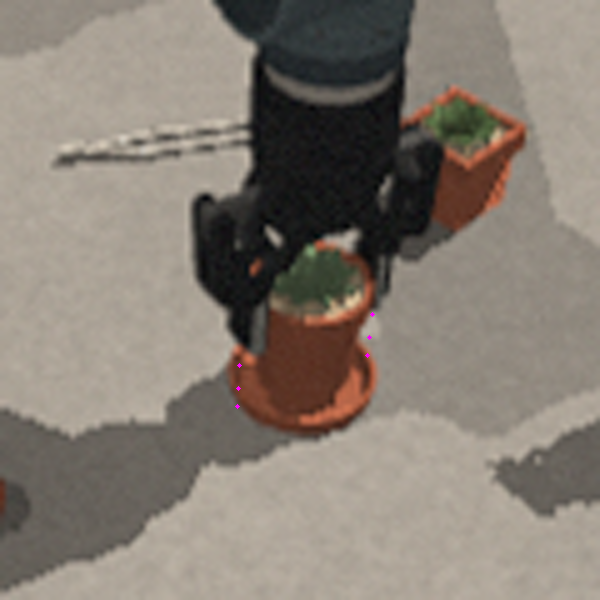

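>>> apply_moves(
  plan=[
    [[0,-0.1,0.4,0],[0,0,0.3,0],[0,0,0.2,0],[0,0,0.1,0],[0,0,0.1,0],[0,0,0,0],[0,0,0,0]],
  ],
)

```text
clock: 16.25
position: [0.4645, 0.1187, -0.0045]
ee_rot: [[-1.0, -0.001, -0.001], [-0.001, 1.0, -0.0], [0.001, -0.0, -1.0]]
wrist_force: [-6.3, -1.3, 9.9]
finger_gap: 0.78
```

>>> apply_moves(
  plan=[
    [[0,0,0,0],[0,0,0,0],[0,0,0,0],[0,0,0,0],[0,0,-2,0],[0,0,-4,0],[0,0,-4,0],[0,0,-3,0]],
  ],
  hand=0,
)

```text
clock: 17.05
position: [0.4651, 0.1187, 0.1267]
ee_rot: [[-1.0, -0.0, 0.003], [-0.0, 1.0, 0.0], [-0.003, 0.0, -1.0]]
wrist_force: [0.4, 0.8, -0.1]
finger_gap: 0.999
```

```bash
python3 go.py .371 .286 .12 105;python3 look.py pics/s17.png;  python3 - <<'E'
from h import *
from cell import *
f=grab_frame("top");im=f["img"][:,:,::-1]
cv2.imwrite("pics/t17.png",cv2.resize(im[190:280,120:270],None,fx=5,fy=5,interpolation=cv2.INTER_CUBIC))
E
```

```text
t 17.05 p [0.4651 0.1187 0.1267] jawyaw 90.01 gap 0.999 F [ 0.4  0.8 -0.1] q [  1.  -5. 117.   0.  68. -89.]
twist rad total -0.2616
after twist, cm: [ 4.76 18.59  0.67]
227 73 [[273.5, 153.4], [301.6, 143.3], [273.8, 149.3], [302.1, 139.3], [274.0, 143.9], [302.6, 134.0]]
```

View pics/s17.png

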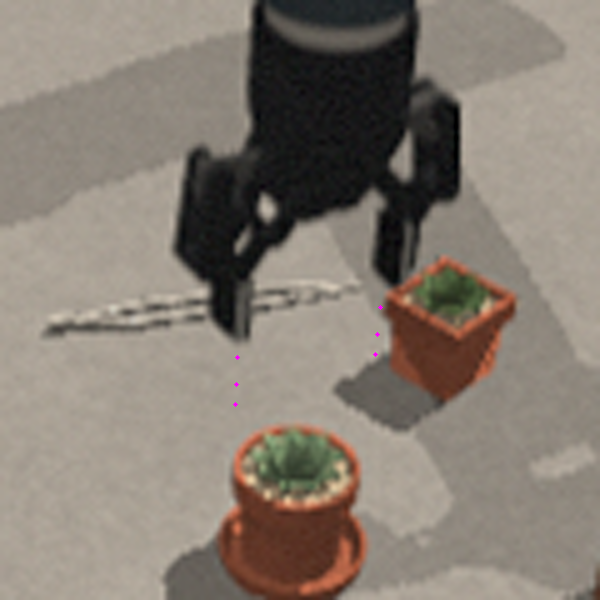

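View pics/t17.png

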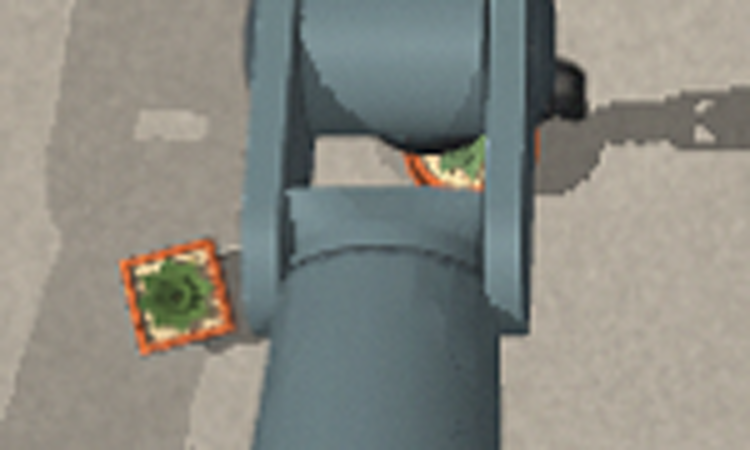

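```bash
python3 - <<'E'
from h import *
from cell import *
for n,c,o in(("top",[(122,261),(210,239),(236,328),(143,354)],(120,190)),("scene",[(385,300),(445,260),(517,297),(463,338)],(227,73))):
    p=cast(grab_frame(n),np.array(c)/5.+o-.4,.056);e=np.roll(p,-1,0)-p
    print(n,p.mean(0),np.degrees(np.arctan2(e[:,1],e[:,0]))%90,np.hypot(*e.T))
E
```

```text
top [0.37012041 0.28359019] [14.87671107 18.15964758 16.53958119 14.85732262] [0.05330723 0.054019   0.0564433  0.05556826]
scene [0.37116697 0.28620185] [16.35529993 17.68967029 18.35007421 20.5175287 ] [0.05637178 0.05316109 0.05363875 0.05515923]
```

```bash
python3 go.py .371 .285 .06 106.5
```

```text
t 17.25 p [0.4647 0.1187 0.1246] jawyaw 90.01 gap 1.001 F [ 0.2 -0.  -0.6] q [  1.  -5. 117.   0.  67. -89.]
twist rad total -0.2878
after twist, cm: [ 4.26 18.6   6.46]
```

>>> apply_moves(
  plan=[
    [[0,0,0,-0.144],[0,0,0,-0.144],[0.5,2,0,0],[0.9,3.8,0,0],[0.9,4,0,0],[0.9,4,0,0],[0.7,3,0,0],[0.4,1.8,0,0]],
  ],
)

```text
clock: 18.05
position: [0.3675, 0.2858, 0.1219]
ee_rot: [[-0.958, -0.286, -0.004], [-0.286, 0.958, -0.001], [0.004, -0.0, -1.0]]
wrist_force: [0.4, 0.7, -0.6]
finger_gap: 1.001
```

>>> apply_moves(
  plan=[
    [[0,0,2,0],[0,0,3,0],[0,0,1.5,0],[0,0,0,0],[0,0,0,0],[0,0,0,0]],
  ],
)

```text
clock: 18.65
position: [0.3708, 0.285, 0.0598]
ee_rot: [[-0.959, -0.284, 0.001], [-0.284, 0.959, 0.0], [-0.001, 0.0, -1.0]]
wrist_force: [0.3, 0.0, -0.3]
finger_gap: 1.003
```

```bash
python3 go.py .371 .285 -.012 106.5;python3 look.py pics/s18.png
```

```text
t 18.65 p [0.3708 0.285  0.0598] jawyaw 106.51 gap 1.003 F [ 0.3  0.  -0.3] q [ 24.  -0. 121.  -0.  60. -83.]
twist rad total 0.0001
after twist, cm: [-0.02 -0.    7.18]
256 56 [[307.7, 137.6], [325.7, 125.2], [308.1, 133.9], [326.2, 121.6], [308.7, 129.1], [327.0, 116.8]]
```

View pics/s18.png

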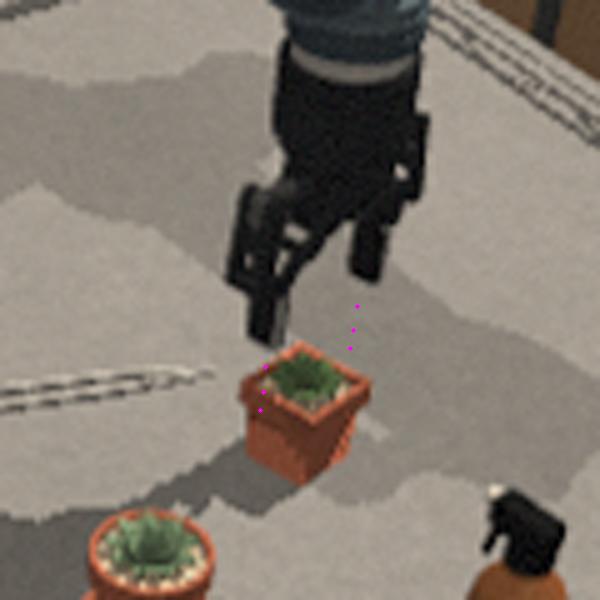

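>>> apply_moves(
  plan=[
    [[0,0,2,0],[0,0,2,0],[0,0,1.7,0],[0,0,1,0],[0,0,0.5,0],[0,0,0,0],[0,0,0,0]],
  ],
)

```text
clock: 19.4
position: [0.371, 0.2851, -0.012]
ee_rot: [[-0.959, -0.284, 0.001], [-0.284, 0.959, 0.001], [-0.002, 0.0, -1.0]]
wrist_force: [0.3, -0.1, 0.1]
finger_gap: 0.997
```

>>> apply_moves(
  plan=[
    [[0,0,0,0],[0,0,0,0],[0,0,0,0],[0,0,0,0],[0,0,0,0],[0,0,0,0],[0,0,0,0]],
  ],
  hand=1,
  force=45,
)

```text
clock: 20.1
position: [0.371, 0.2853, -0.0119]
ee_rot: [[-0.959, -0.284, 0.001], [-0.284, 0.959, 0.001], [-0.001, 0.0, -1.0]]
wrist_force: [-1.7, 0.6, 6.3]
finger_gap: 0.65
```

```bash
python3 go.py .371 .285 -.012 106.5;python3 look.py pics/s19.png
```

```text
t 20.1 p [ 0.371   0.2853 -0.0119] jawyaw 106.51 gap 0.65 F [-1.7  0.6  6.3] q [ 24.   8. 122.   0.  50. -83.]
twist rad total 0.0002
after twist, cm: [ 0.   -0.03  0.01]
254 75 [[305.4, 156.7], [322.8, 144.2], [305.8, 153.3], [323.3, 140.9], [306.4, 148.9], [324.0, 136.4]]
```

View pics/s19.png

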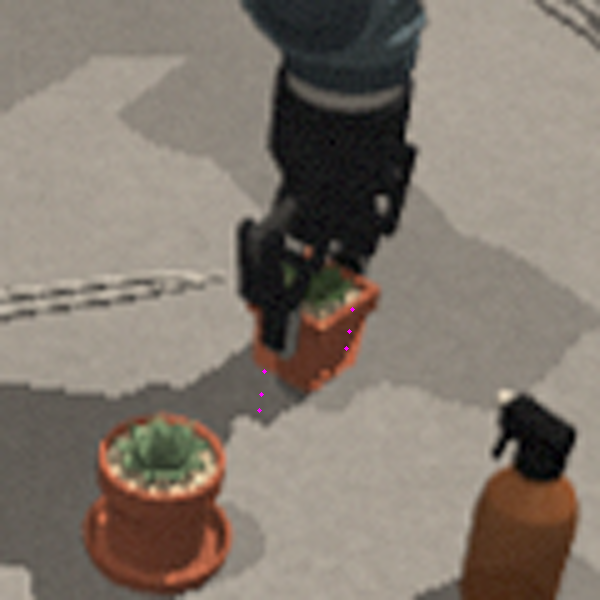

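>>> apply_moves(
  plan=[
    [[0,0,-0.5,0],[0,0,-1.5,0],[0,0,-3,0],[0,0,-4,0],[0,0,-4,0],[0,0,-3,0],[0,0,-1,0],[0,0,0,0]],
  ],
)

```text
clock: 20.95
position: [0.3707, 0.2849, 0.1579]
ee_rot: [[-0.959, -0.284, 0.002], [-0.284, 0.959, 0.001], [-0.002, 0.0, -1.0]]
wrist_force: [-0.6, -0.4, -2.3]
finger_gap: 0.646
```

```bash
python3 go.py .6415 -.084 -.0079 63; python3 meas.py | grep -E "sqsau|trsau|trough"; python3 - <<'E'
from h import *
from cell import *
f=grab_frame("scene");im=f["img"][:,:,::-1]
cv2.imwrite("pics/s20.png",cv2.resize(im[230:310,145:285],None,fx=5,fy=5,interpolation=cv2.INTER_CUBIC))
f=grab_frame("top");im=f["img"][:,:,::-1]
cv2.imwrite("pics/t20.png",cv2.resize(im[140:210,260:360],None,fx=7,fy=7,interpolation=cv2.INTER_CUBIC))
E
```

```text
t 20.95 p [0.3707 0.2849 0.1579] jawyaw 106.51 gap 0.646 F [-0.6 -0.4 -2.3] q [ 24.  -9. 117.  -0.  72. -83.]
twist rad total 0.7594
after twist, cm: [-40.88 -20.58  16.58]
trough top [ 0.3787 -0.3067] 17.86845970153809 [np.float64(0.10757897161121682), np.float64(0.057638549610922685)]
trough scene [ 0.3756 -0.3018] 16.418027877807617 [np.float64(0.1437174939611456), np.float64(0.06509808303686515)]
sqsau top [ 0.6429 -0.0848] 153.3668212890625 [np.float64(0.07417000725837108), np.float64(0.07268035182862345)]
sqsau scene [ 0.639 -0.083] 152.3528289794922 [np.float64(0.07813654508716084), np.float64(0.06958348955890031)]
trsau top [ 0.6008 -0.2516] 4.798916339874268 [np.float64(0.12052078276747835), np.float64(0.06793983363799355)]
trsau scene [ 0.5971 -0.2476] 4.63461446762085 [np.float64(0.1262914881593623), np.float64(0.06711706710811222)]
```

View pics/s20.png

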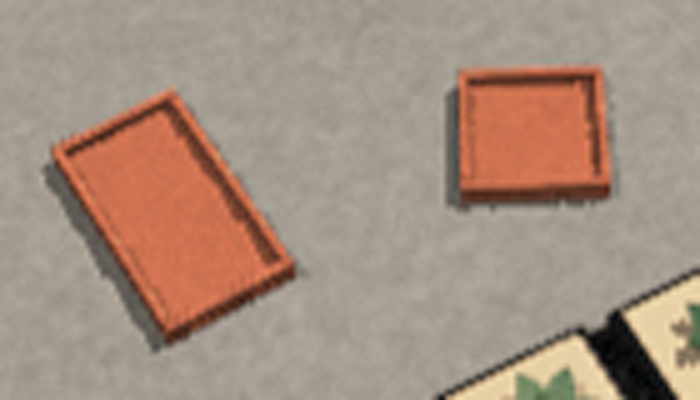

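View pics/t20.png

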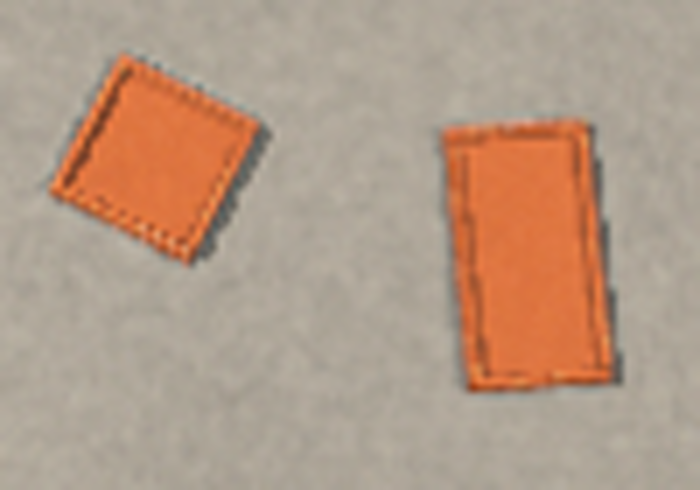

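```bash
python3 - <<'E'
from h import *
from cell import *
S=((462,70),(603,68),(610,186),(462,190)),((55,148),(173,93),(296,264),(170,331))
T=((122,55),(263,123),(190,263),(52,190)),((443,130),(586,121),(614,378),(470,388))
for n,cs,o,k in(("top",T,(260,140),7.),("scene",S,(145,230),5.)):
  for c in cs:
    p=cast(grab_frame(n),np.array(c)/k+o-.4,.012);e=np.roll(p,-1,0)-p
    print(n,p.mean(0),np.degrees(np.arctan2(e[:,1],e[:,0]))%90,np.hypot(*e.T))
E
```

```text
top [ 0.63999478 -0.08702023] [64.2114789  62.82777057 62.19254498 63.3902429 ] [0.06864587 0.07053711 0.06796122 0.06812928]
top [ 0.59926582 -0.24960799] [4.50932342 4.90426994 4.56992466 5.04728407] [0.06374479 0.11471103 0.06345785 0.11478048]
scene [ 0.64082917 -0.08435957] [62.10385094 62.32493872 62.86790711 62.30576297] [0.067227   0.06826608 0.06725267 0.0691628 ]
scene [ 0.60027287 -0.24797067] [3.33662652 5.49322949 4.29244542 4.58588879] [0.05947834 0.11480104 0.06128293 0.11576953]
```

>>> apply_moves(
  plan=[
    [[0,0,0,0.08],[0,0,0,0.14],[0,0,0,0.14],[0,0,0,0.14],[0,0,0,0.14],[0,0,0,0.12],[0,0,0,0],[0,0,0,0]],
  ],
)

```text
clock: 22.15
position: [0.3701, 0.2847, 0.1569]
ee_rot: [[-0.892, 0.452, -0.001], [0.452, 0.892, -0.0], [0.0, -0.0, -1.0]]
wrist_force: [1.1, -0.1, -2.7]
finger_gap: 0.644
```

```bash
python3 go.py .6405 -.0855 .06 62.8
```

```text
t 22.15 p [0.3701 0.2847 0.1569] jawyaw 63.11 gap 0.644 F [ 1.1 -0.1 -2.7] q [ 24.  -9. 117.  -0.  72. -39.]
twist rad total 0.0054
after twist, cm: [-40.97 -20.57   9.69]
```

>>> apply_moves(
  plan=[
    [[-1,-0.5,0,0.005],[-2.5,-1.25,0,0],[-4,-2,0,0],[-4,-2,0,0],[-4,-2,0,0],[-4,-2,0,0],[-4,-2,0,0],[-4,-2,0,0]],
  ],
)

```text
clock: 22.95
position: [0.5525, 0.0339, 0.1572]
ee_rot: [[-0.889, 0.459, 0.0], [0.459, 0.889, -0.0], [-0.0, -0.0, -1.0]]
wrist_force: [1.3, 0.7, -2.0]
finger_gap: 0.648
```

>>> apply_moves(
  plan=[
    [[-4,-2,0,0],[-4,-2,0,0],[-3,-1.5,0,0],[-1.7,-0.9,0,0],[-0.8,-0.4,0,0],[0,0,2,0],[0,0,4,0],[0,0,2,0]],
  ],
)

```text
clock: 23.75
position: [0.638, -0.0852, 0.0738]
ee_rot: [[-0.889, 0.458, -0.005], [0.458, 0.889, 0.002], [0.005, -0.001, -1.0]]
wrist_force: [-0.7, -0.4, -3.8]
finger_gap: 0.651
```

>>> apply_moves(
  plan=[
    [[0,0,1,0],[0,0,0,0],[0,0,0,0],[0,0,0,0]],
  ],
)

```text
clock: 24.15
position: [0.6417, -0.0862, 0.0693]
ee_rot: [[-0.889, 0.459, 0.003], [0.459, 0.889, -0.001], [-0.004, 0.001, -1.0]]
wrist_force: [-0.1, 0.5, -2.9]
finger_gap: 0.65
```

```bash
python3 go.py .6405 -.0855 -.0079 62.8;python3 look.py pics/s21.png
```

```text
t 24.15 p [ 0.6417 -0.0862  0.0693] jawyaw 62.7 gap 0.65 F [-0.1  0.5 -2.9] q [-18.  21.  94.   0.  64. -80.]
twist rad total -0.0017
after twist, cm: [0.14 0.01 7.72]
191 164 [[232.0, 240.4], [270.1, 239.5], [231.8, 236.7], [270.3, 235.8], [231.6, 231.6], [270.5, 230.8]]
```

View pics/s21.png

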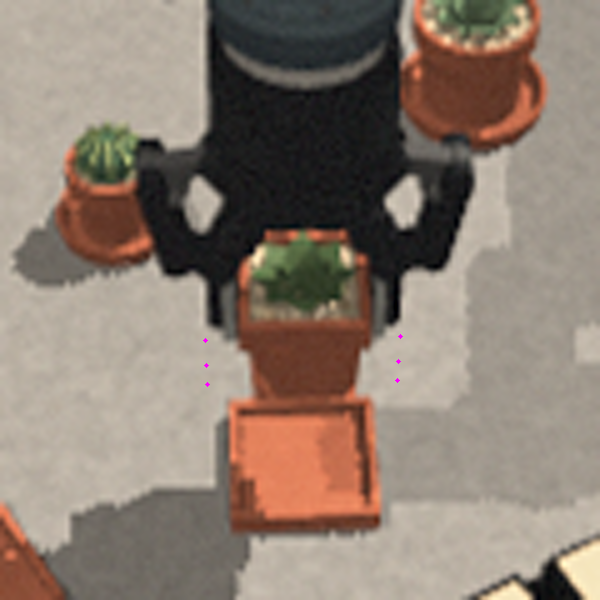

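>>> apply_moves(
  plan=[
    [[0.1,0,1.5,0],[0,0,2,0],[0,0,1.5,0],[0,0,1,0],[0,0,0.5,0],[0,0,0,0],[0,0,0,0]],
  ],
)

```text
clock: 24.9
position: [0.64, -0.0856, 0.0028]
ee_rot: [[-0.888, 0.459, 0.001], [0.459, 0.888, -0.0], [-0.001, 0.0, -1.0]]
wrist_force: [0.2, 0.6, -1.5]
finger_gap: 0.648
```

```bash
python3 go.py .6405 -.0855 -.0079 62.8;python3 look.py pics/s22.png
```

```text
t 24.9 p [ 0.64   -0.0856  0.0028] jawyaw 62.68 gap 0.648 F [ 0.2  0.6 -1.5] q [-18.  27.  95.   0.  58. -80.]
twist rad total -0.002
after twist, cm: [-0.04  0.03  1.07]
190 182 [[232.6, 257.8], [268.9, 256.9], [232.5, 254.4], [269.1, 253.5], [232.3, 249.9], [269.3, 249.0]]
```

View pics/s22.png

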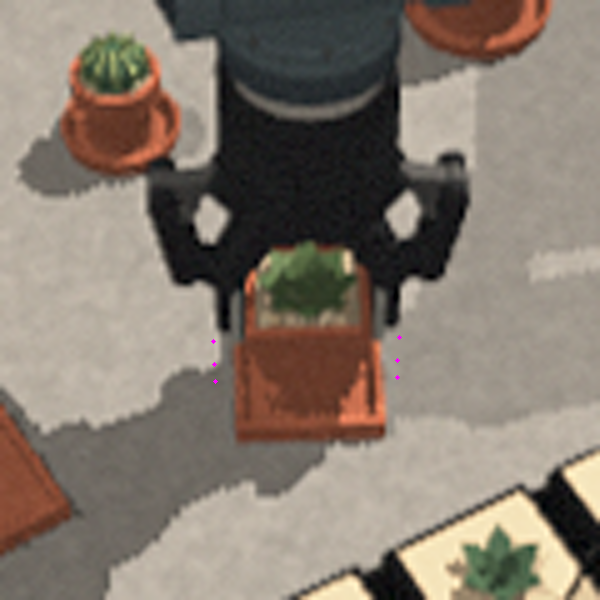

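>>> apply_moves(
  plan=[
    [[0,0,0.4,0],[0,0,0.3,0],[0,0,0.2,0],[0,0,0.1,0],[0,0,0.1,0],[0,0,0,0],[0,0,0,0]],
  ],
)

```text
clock: 25.65
position: [0.6393, -0.0855, -0.0074]
ee_rot: [[-0.889, 0.459, -0.001], [0.459, 0.889, 0.0], [0.001, -0.0, -1.0]]
wrist_force: [-5.8, 1.4, 7.8]
finger_gap: 0.646
```

Contact with the saucer floor; release.

>>> apply_moves(
  plan=[
    [[0,0,0,0],[0,0,0,0],[0,0,0,0],[0,0,0,0],[0,0,-2,0],[0,0,-4,0],[0,0,-4,0],[0,0,-3,0]],
  ],
  hand=0,
)

```text
clock: 26.45
position: [0.6403, -0.0857, 0.124]
ee_rot: [[-0.888, 0.459, 0.003], [0.459, 0.888, -0.001], [-0.003, 0.0, -1.0]]
wrist_force: [-0.9, -0.3, 0.4]
finger_gap: 0.999
```

```bash
python3 go.py .377 -.304 .12 -72.6;python3 look.py pics/s23.png; python3 - <<'E'
from h import *
from cell import *
f=grab_frame("top");im=f["img"][:,:,::-1]
cv2.imwrite("pics/t23.png",cv2.resize(im[215:285,310:410],None,fx=7,fy=7,interpolation=cv2.INTER_CUBIC))
f=grab_frame("scene");im=f["img"][:,:,::-1]
cv2.imwrite("pics/s23b.png",cv2.resize(im[175:245,80:180],None,fx=7,fy=7,interpolation=cv2.INTER_CUBIC))
E
```

```text
t 26.45 p [ 0.6403 -0.0857  0.124 ] jawyaw 62.68 gap 0.999 F [-0.9 -0.3  0.4] q [-18.  17.  93.   0.  69. -80.]
twist rad total 2.3611
after twist, cm: [-31.65  12.96   0.4 ]
191 148 [[231.2, 223.7], [270.8, 222.9], [231.0, 219.6], [271.1, 218.8], [230.8, 214.2], [271.4, 213.4]]
```

View pics/s23.png

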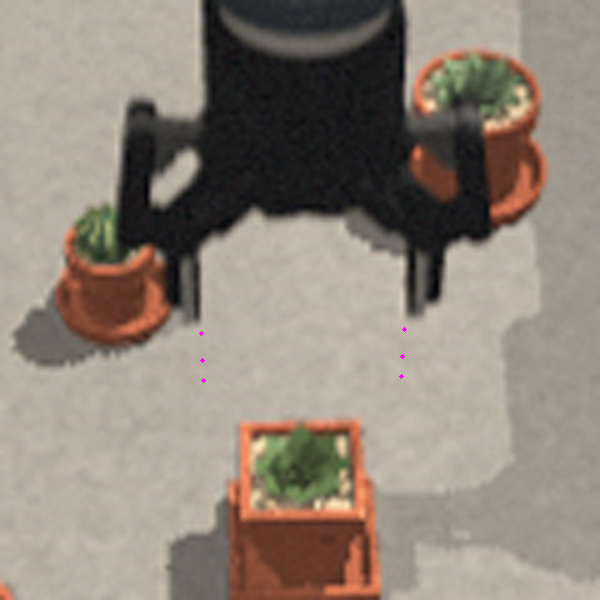

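View pics/t23.png

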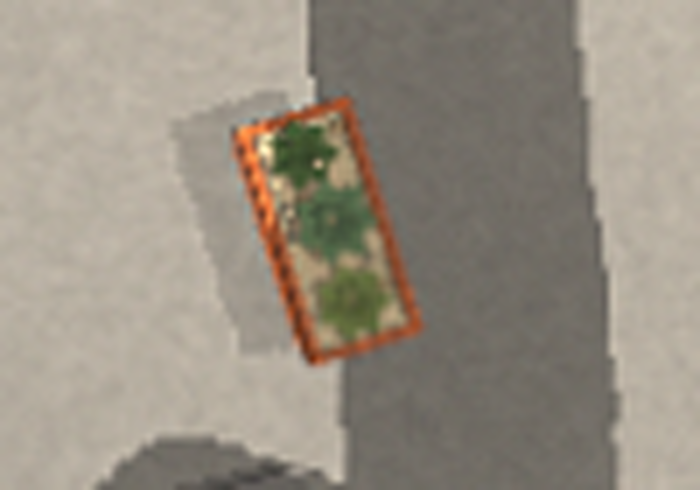

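View pics/s23b.png

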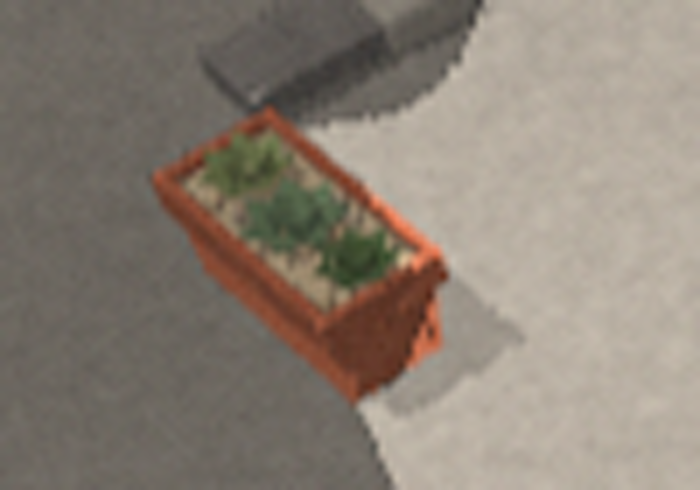

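```bash
python3 - <<'E'
from h import *
from cell import *
for n,c,o in(("top",((244,128),(350,97),(423,325),(317,358)),(310,215)),("scene",((153,178),(268,110),(442,252),(318,325)),(80,175))):
    p=cast(grab_frame(n),np.array(c)/7.+o-.4,.05);e=np.roll(p,-1,0)-p
    print(n,p.mean(0),np.degrees(np.arctan2(e[:,1],e[:,0]))%90,np.hypot(*e.T))
E
```

```text
top [ 0.38121747 -0.30515883] [16.29383141 17.21818009 16.8239328  17.22516818] [0.04717917 0.09968242 0.04716193 0.10011901]
scene [ 0.37921847 -0.30314373] [17.41939612 17.9770565  14.42608371 17.18883202] [0.04768398 0.1024849  0.04915058 0.09991424]
```

>>> apply_moves(
  plan=[
    [[0,0,0,0.148],[0,0,0,0.148],[0,0,0,0.148],[0,0,0,0.148],[0,0,0,0.148],[0,0,0,0.148],[0,0,0,0.148],[0,0,0,0.148]],
  ],
)

```text
clock: 27.5
position: [0.6379, -0.085, 0.1185]
ee_rot: [[0.096, 0.995, -0.004], [0.995, -0.096, 0.001], [0.001, -0.004, -1.0]]
wrist_force: [0.0, -0.3, -0.7]
finger_gap: 0.998
```

>>> apply_moves(
  plan=[
    [[0,0,0,0.148],[0,0,0,0.148],[0,0,0,0.148],[0,0,0,0.148],[0,0,0,0.148],[0,0,0,0.148],[0,0,0,0.148],[0,0,0,0.148]],
  ],
)

```text
clock: 28.3
position: [0.6379, -0.085, 0.1184]
ee_rot: [[0.958, 0.287, -0.004], [0.287, -0.958, 0.001], [-0.004, -0.003, -1.0]]
wrist_force: [0.1, -0.5, 0.0]
finger_gap: 0.999
```

```bash
python3 go.py .38 -.304 .06 -72.9
```

```text
t 28.3 p [ 0.6379 -0.085   0.1184] jawyaw -73.35 gap 0.999 F [ 0.1 -0.5  0. ] q [-18.  18.  93.  -0.  69.  56.]
twist rad total -0.0078
after twist, cm: [-31.09  13.35   5.84]
```

>>> apply_moves(
  plan=[
    [[-1.5,0.6,0,-0.008],[-3.5,1.5,0,0],[-4.5,1.9,0,0],[-4.5,1.9,0,0],[-4.5,1.9,0,0],[-4.5,1.9,0,0],[-4,1.7,0,0],[-2.5,1.2,0,0]],
  ],
)

```text
clock: 29.1
position: [0.3921, -0.2947, 0.1197]
ee_rot: [[0.953, 0.302, -0.002], [0.302, -0.953, 0.002], [-0.002, -0.002, -1.0]]
wrist_force: [-0.7, 0.0, -0.4]
finger_gap: 1.003
```

>>> apply_moves(
  plan=[
    [[-1.3,0.6,0,0],[-0.3,0.1,2,0],[0,0,2.5,0],[0,0,1.3,0],[0,0,0,0],[0,0,0,0],[0,0,0,0]],
  ],
)

```text
clock: 29.8
position: [0.3833, -0.3061, 0.0643]
ee_rot: [[0.954, 0.301, 0.001], [0.301, -0.954, -0.002], [0.001, 0.002, -1.0]]
wrist_force: [1.2, 0.6, 0.3]
finger_gap: 0.998
```

```bash
python3 go.py .38 -.304 -.016 -72.9;python3 look.py pics/s24.png
```

```text
t 29.8 p [ 0.3833 -0.3061  0.0643] jawyaw -72.48 gap 0.998 F [1.2 0.6 0.3] q [-52.   2. 118.   0.  60.  21.]
twist rad total 0.0074
after twist, cm: [-0.25 -0.3   8.03]
59 127 [[134.3, 193.7], [104.4, 211.9], [133.3, 189.9], [103.1, 208.2], [132.0, 184.9], [101.4, 203.1]]
```

View pics/s24.png

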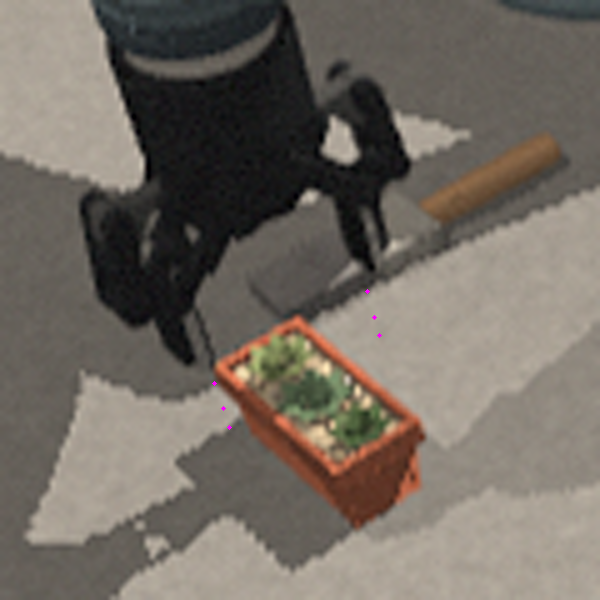

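>>> apply_moves(
  plan=[
    [[-0.2,-0.2,2,0.007],[0,0,2,0],[0,0,2,0],[0,0,1.2,0],[0,0,0.6,0],[0,0,0,0],[0,0,0,0],[0,0,0,0]],
  ],
)

```text
clock: 30.65
position: [0.3806, -0.305, -0.0138]
ee_rot: [[0.956, 0.293, 0.001], [0.293, -0.956, -0.002], [0.001, 0.002, -1.0]]
wrist_force: [-0.1, 0.4, -0.5]
finger_gap: 0.999
```

```bash
python3 go.py .38 -.304 -.016 -72.9;python3 look.py pics/s25.png
```

```text
t 30.65 p [ 0.3806 -0.305  -0.0138] jawyaw -72.93 gap 0.999 F [-0.1  0.4 -0.5] q [-52.  10. 119.   0.  51.  21.]
twist rad total -0.0006
after twist, cm: [-0.03 -0.11  0.22]
66 148 [[140.1, 214.3], [111.9, 232.3], [139.2, 210.8], [110.7, 228.9], [138.0, 206.3], [109.2, 224.3]]
```

View pics/s25.png

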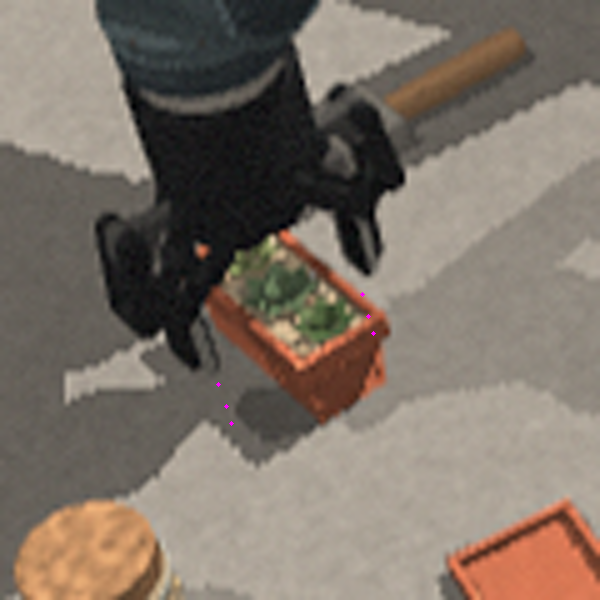

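>>> apply_moves(
  plan=[
    [[0,0,0.2,0],[0,0,0,0],[0,0,0,0]],
  ],
)

```text
clock: 31.0
position: [0.38, -0.3042, -0.0168]
ee_rot: [[0.956, 0.293, -0.0], [0.293, -0.956, -0.0], [-0.0, 0.0, -1.0]]
wrist_force: [0.3, 0.3, -0.0]
finger_gap: 1.0
```

>>> apply_moves(
  plan=[
    [[0,0,0,0],[0,0,0,0],[0,0,0,0],[0,0,0,0],[0,0,0,0],[0,0,0,0],[0,0,0,0]],
  ],
  hand=1,
  force=60,
)

```text
clock: 31.7
position: [0.3801, -0.3042, -0.0166]
ee_rot: [[0.956, 0.293, -0.0], [0.293, -0.956, 0.0], [0.0, -0.0, -1.0]]
wrist_force: [-1.2, 3.2, 5.7]
finger_gap: 0.575
```

```bash
python3 go.py .5995 -.249 .06 -85.3;python3 look.py pics/s26.png
```

```text
t 31.7 p [ 0.3801 -0.3042 -0.0166] jawyaw -72.94 gap 0.575 F [-1.2  3.2  5.7] q [-52.  11. 119.   0.  50.  21.]
twist rad total 0.2157
after twist, cm: [22.32 -3.7  -7.66]
66 148 [[140.5, 214.7], [112.4, 232.7], [139.6, 211.3], [111.2, 229.3], [138.4, 206.8], [109.7, 224.8]]
```

View pics/s26.png

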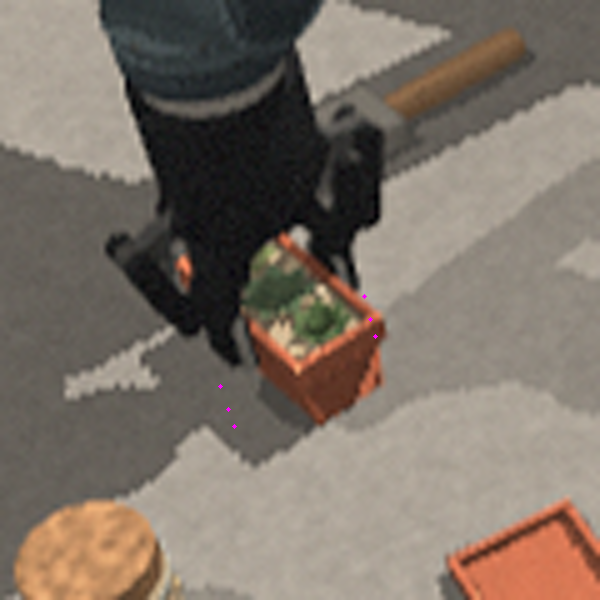

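>>> apply_moves(
  plan=[
    [[0,0,-0.5,0],[0,0,-1.5,0],[0,0,-2.5,0],[0,0,-2.5,0],[0,0,-1,0],[0,0,0,0.108],[0,0,0,0.108],[0,0,0,0]],
  ],
)

```text
clock: 32.55
position: [0.3794, -0.3036, 0.0621]
ee_rot: [[0.997, 0.082, -0.001], [0.082, -0.997, 0.001], [-0.001, -0.001, -1.0]]
wrist_force: [0.5, 0.3, -3.7]
finger_gap: 0.573
```

```bash
python3 go.py .5995 -.249 .06 -85.3;python3 look.py pics/s27.png
```

```text
t 32.55 p [ 0.3794 -0.3036  0.0621] jawyaw -85.3 gap 0.573 F [ 0.5  0.3 -3.7] q [-52.   2. 118.  -0.  60.  33.]
twist rad total -0.0001
after twist, cm: [22.38 -3.63  0.21]
60 126 [[136.9, 195.0], [103.4, 208.9], [135.9, 191.3], [102.1, 205.2], [134.6, 186.3], [100.3, 200.2]]
```

View pics/s27.png

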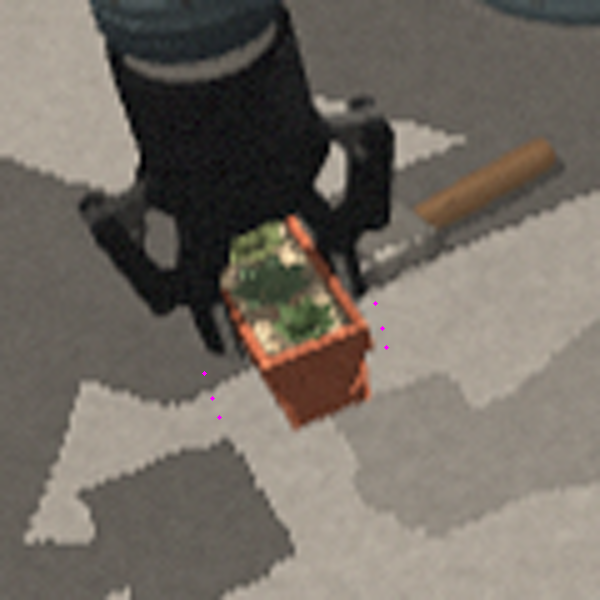

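>>> apply_moves(
  plan=[
    [[1,-0.2,0,0],[2.5,-0.4,0,0],[3.5,-0.6,0,0],[3.5,-0.6,0,0],[3.5,-0.6,0,0],[3.5,-0.6,0,0],[2.6,-0.4,0,0],[1.6,-0.2,0,0]],
  ],
)

```text
clock: 33.4
position: [0.5957, -0.2492, 0.0625]
ee_rot: [[0.996, 0.085, 0.0], [0.085, -0.996, 0.0], [0.0, -0.0, -1.0]]
wrist_force: [-0.9, 0.1, -3.8]
finger_gap: 0.574
```

>>> apply_moves(
  plan=[
    [[0.7,0,0,0],[0,0,0,0],[0,0,0,0],[0,0,0,0]],
  ],
)

```text
clock: 33.8
position: [0.5995, -0.2502, 0.0629]
ee_rot: [[0.997, 0.081, -0.001], [0.081, -0.997, 0.0], [-0.001, -0.0, -1.0]]
wrist_force: [-0.5, -0.5, -3.8]
finger_gap: 0.58
```

```bash
python3 go.py .5995 -.249 -.0126 -85.3;python3 look.py pics/s28.png
```

```text
t 33.8 p [ 0.5995 -0.2502  0.0629] jawyaw -85.35 gap 0.58 F [-0.5 -0.5 -3.8] q [-33.  22.  94.  -0.  64.  53.]
twist rad total -0.0008
after twist, cm: [ 0.01 -0.12  7.55]
115 182 [[192.7, 248.5], [157.2, 266.1], [192.2, 244.8], [156.2, 262.5], [191.4, 239.9], [155.0, 257.6]]
```

View pics/s28.png

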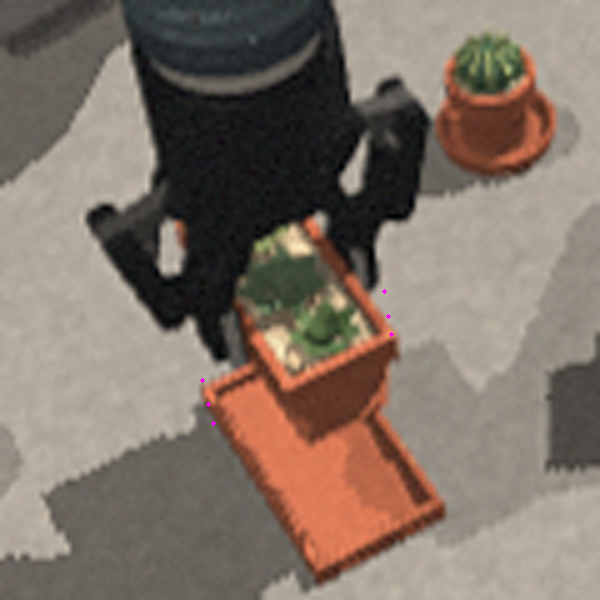

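>>> apply_moves(
  plan=[
    [[0,-0.1,1.5,0],[0,0,2,0],[0,0,1.4,0],[0,0,0.9,0],[0,0,0.5,0],[0,0,0,0],[0,0,0,0],[0,0,0,0]],
  ],
)

```text
clock: 34.65
position: [0.601, -0.2495, 0.0012]
ee_rot: [[0.997, 0.082, 0.002], [0.082, -0.997, -0.001], [0.001, 0.001, -1.0]]
wrist_force: [0.1, 0.1, -3.7]
finger_gap: 0.576
```

```bash
python3 go.py .5995 -.249 -.0126 -85.3;python3 look.py pics/s29.png
```

```text
t 34.65 p [ 0.601  -0.2495  0.0012] jawyaw -85.31 gap 0.576 F [ 0.1  0.1 -3.7] q [-33.  27.  95.   0.  58.  53.]
twist rad total -0.0002
after twist, cm: [-0.15 -0.06  1.38]
119 198 [[195.7, 265.4], [161.9, 282.9], [195.2, 262.1], [161.0, 279.6], [194.6, 257.5], [159.9, 275.1]]
```

View pics/s29.png

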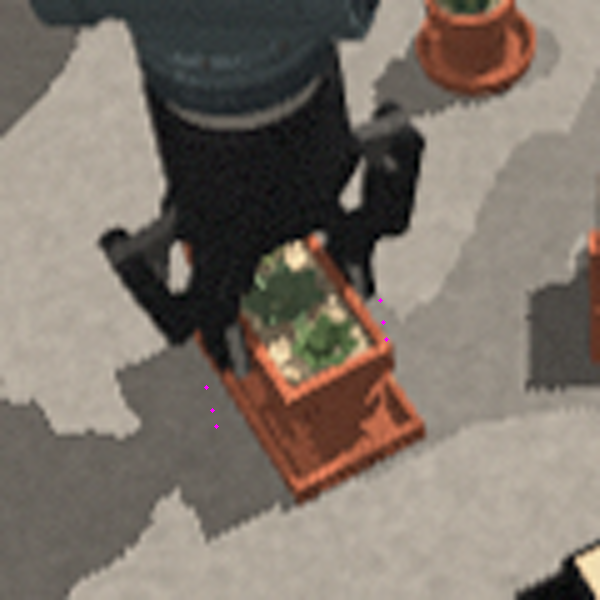

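>>> apply_moves(
  plan=[
    [[0,0,0.5,0],[0,0,0.4,0],[0,0,0.2,0],[0,0,0.1,0],[0,0,0.1,0],[0,0,0.1,0],[0,0,0,0],[0,0,0,0]],
  ],
)

```text
clock: 35.5
position: [0.6003, -0.249, -0.0121]
ee_rot: [[0.997, 0.082, -0.001], [0.082, -0.997, 0.0], [-0.001, -0.0, -1.0]]
wrist_force: [-6.4, 3.0, 7.4]
finger_gap: 0.578
```

>>> apply_moves(
  plan=[
    [[0,0,0,0],[0,0,0,0],[0,0,0,0],[0,0,0,0],[0,0,-2,0],[0,0,-4,0],[0,0,-4.5,0],[0,0,-4.5,0]],
  ],
  hand=0,
)

```text
clock: 36.3
position: [0.5999, -0.2489, 0.1374]
ee_rot: [[0.997, 0.082, -0.001], [0.082, -0.997, 0.0], [-0.001, -0.0, -1.0]]
wrist_force: [1.0, -0.5, 0.4]
finger_gap: 1.003
```

>>> apply_moves(
  plan=[
    [[-4,0,-2,0],[-4,0,-2,0],[-4,0,-2,0],[-3,0,-1,0],[-3,2,0,0],[-2,2,0,0],[0,0,0,0],[0,0,0,0]],
  ],
)

```text
clock: 37.1
position: [0.4041, -0.3054, 0.2063]
ee_rot: [[0.997, 0.08, 0.0], [0.08, -0.997, 0.0], [0.0, -0.0, -1.0]]
wrist_force: [0.2, -0.2, -0.6]
finger_gap: 0.999
```

```bash
python3 - <<'E'
from h import *
from cell import *
f=grab_frame("scene");im=f["img"][:,:,::-1]
cv2.imwrite("pics/s30.png",cv2.resize(im[130:305,60:400],None,fx=2.3,fy=2.3,interpolation=cv2.INTER_CUBIC))
f=grab_frame("top");im=f["img"][:,:,::-1]
cv2.imwrite("pics/t30.png",cv2.resize(im[130:270,140:420],None,fx=2.8,fy=2.8,interpolation=cv2.INTER_CUBIC))
E
```

```text
(no output)
```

View pics/s30.png

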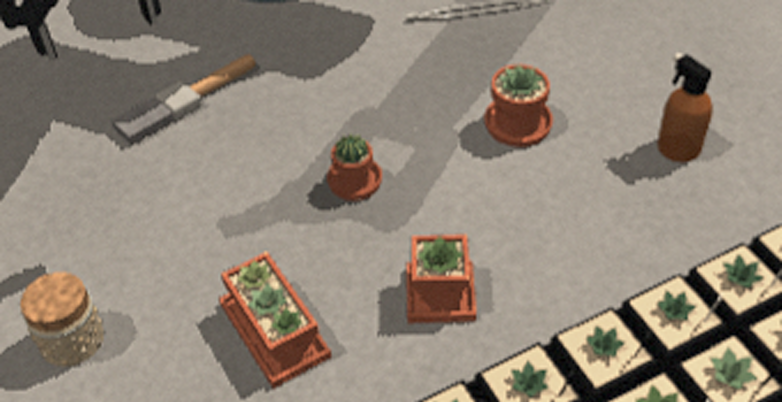

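View pics/t30.png

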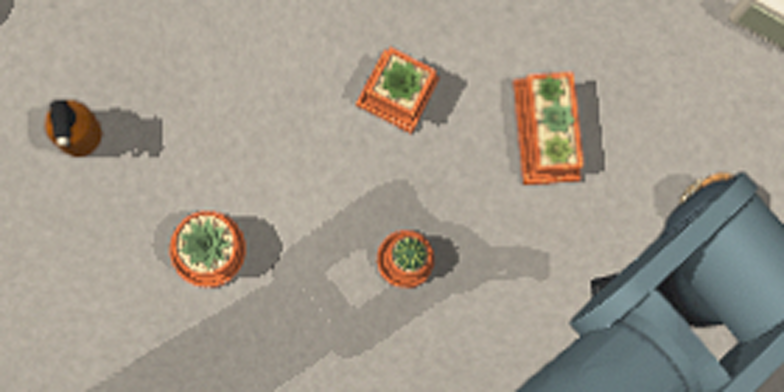

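```bash
python3 - <<'E'
from h import *
from cell import *
f=grab_frame("scene");im=f["img"][:,:,::-1]
a=cv2.resize(im[180:225,190:235],None,fx=8,fy=8,interpolation=cv2.INTER_CUBIC)
b=cv2.resize(im[150:195,265:310],None,fx=8,fy=8,interpolation=cv2.INTER_CUBIC)
def dots(c,o,ps,col):
    for q in proj(f,ps): cv2.circle(c,tuple(int(v) for v in (q-o+.5)*8),1,col,-1)
th=np.linspace(0,2*np.pi,40)
ring=lambda x,y,r,z:np.c_[x+r*np.cos(th),y+r*np.sin(th),0*th+z]
# saucer rim outer (measured), collar ring at saucer centre
dots(a,(190,180),ring(.4565,-.0942,.0315,.012),(255,0,0));dots(a,(190,180),ring(.4565,-.0942,.023,.050),(255,255,0))
dots(b,(265,150),ring(.4645,.119,.0415,.012),(255,0,0));dots(b,(265,150),ring(.4645,.119,.034,.066),(255,255,0))
c=cv2.resize(im[225:305,150:280],None,fx=5.5,fy=5.5,interpolation=cv2.INTER_CUBIC)[:,:720]
cv2.imwrite("pics/s31.png",np.hstack([a,b]));cv2.imwrite("pics/s32.png",c)
print(round(get_state()["clock"],2))
E
python3 meas.py | grep -E "bottle" ; python3 - <<'E'
from h import *
from cell import *
f=grab_frame("scene");a=cv2.imread("pics/scene0.png");b=f["img"][:,:,::-1]
d=cv2.absdiff(a,b).max(2)
print("bottle diff px",(d[150:200,345:372]>40).sum(),"jar",(d[248:288,70:104]>40).sum())
E
```

```text
37.25
bottle diff px 73 jar 43
```

View pics/s31.png

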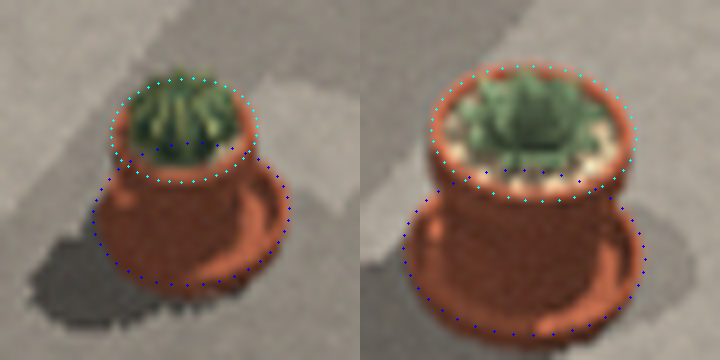

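View pics/s32.png

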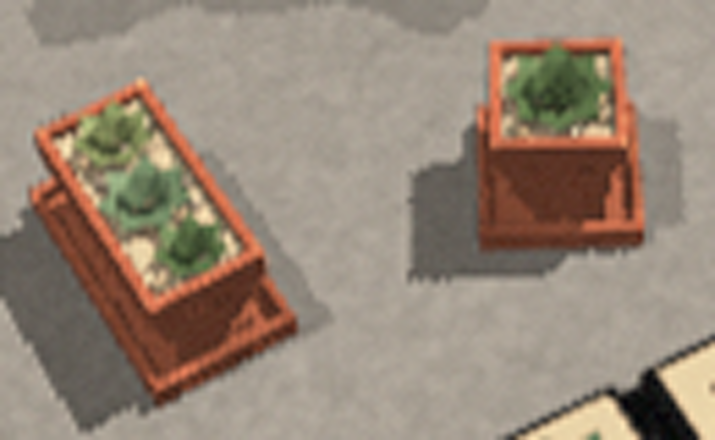

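```bash
python3 -c "
from cell import *
print(sign_off())"
```

```text
the job is handed in; nothing more can be done
None
```

All four succulents are standing on their matching saucers, upright, and I handed the job in at about 37 s on the robot's clock. Each pot was lowered until the wrist force showed it touching the saucer floor (net upward 5 to 10 N), then released.

**Last checks:**
- **Round pots:** rings I computed for centred pots and drew on the final scene picture lined up with the collars, by eye.
- **Square pot and trough:** in the same picture both look parallel to their saucers' sides and inside the rims. The jaw angle when I released them was within about 0.1° of the saucer angles I measured.
- **Bottle and jar:** both look to be where they started. I only compared the first and last scene pictures: 73 pixels differed around the bottle and 43 around the jar. I took these as edge noise and did not measure their positions.
- **Arm:** the open gripper was raised well clear of everything.

**What disagreed:**
- **Reported tool height:** it read about 30 to 37 mm lower than the fingertips appeared in the camera images. I set the first grasp height by eye from the pictures and worked the other heights out from it. Each pot touched down within about 0.5 mm of the height that gave.
- **Camera views:** the two views differed by about 1 to 3 mm on the corner points used for the square pot, trough and their saucers, so I used the average. Outline fits on the pots differed by more where plants or pot sides got in the way (up to about 15 mm on the square pot in the scene view), and I set those aside.

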